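# Right the drainer stand, press-test it and hang the sample basket

### The job

The little drainer stand has been knocked over: stand it upright on its foot, sitting flat in the middle of the round dish, let go, and check that it does not wobble by pressing gently down on its red ball from above with closed fingertips for about a second. Then hang the steel basket by its wire bail on the stand's hook, so that it hangs free and still and the stand stays upright in the dish. Set the stand down and press gently, and leave the glassware alone.

Things in the scene. Friction and masses are not known exactly. Their poses are not given: they have to be found in the camera images.
- stand: Steel drainer stand, 225 mm tall, 0.4 to 0.6 kg, loose. Origin: centre of the foot's underside; z up the rod, x along the hook arm. Hexagonal foot 64 mm across flats (facing its +y and -y), 74 mm across corners, 14 mm thick; 12 mm rod. Starts lying on a foot flat and its ball, its y axis up, rod sloping down 0.095 rad to the ball, which points towards the robot's side of the bench.
- stand_grip (a point): Place to grip: on the rod axis 72 mm above the foot's underside; the stand's centre of mass is about 35 mm up, in the orange plastic sleeve (18 mm diameter, 40 to 105 mm above the foot's underside). About 27 mm above the bench at the start. Axes as the stand's.
- stand_top (a point): Topmost point of the red ball (radius 13 mm) on the stand's rod, on the rod axis, 225 mm above the foot's underside. The stand tips if pushed sideways here. Axes as the stand's.
- hook (a point): Top of the hook's saddle, where the bail should hang: 48 mm out from the rod axis, 197.5 mm above the foot's underside. The arm is 7 mm round bar leaving the rod 198 mm up; level saddle from 40 to 52 mm out; then it rises to the tip, 66 mm out, whose top is 213.5 mm up. Axes as the stand's: x points out to the tip.
- dish: Shallow round aluminium dish with a white floor, fixed to the bench. Origin: centre of its underside; z up. Outer diameter 120 mm at the bottom, 132 mm at the rim, rim 10 mm high, wall 4 mm; flat floor 4 mm above its underside and about 110 mm across. The stand's foot belongs flat on this floor.
- basket: Open steel basket, 58 mm in diameter, 44 mm high, 60 to 120 g, standing loose on the bench. Origin: centre of its underside; z up. A rigid 6 mm wire bail stands over it in its y-z plane: legs at y = +-27 mm up to z = 86 mm, then rising to a peak at y = 0. The hook must pass under the bail along the basket's x, either way round.
- bail (a point): Underside of the bail's peak, 97 mm above the basket's underside and 53 mm above its rim; it should rest in the hook's saddle. Axes as the basket's.
- knob (a point): On the axis of the round blue knob on the bail's peak (18 mm in diameter, 101 to 133 mm above the basket's underside), 120 mm above the basket's underside: the place to grip it from above. Axes as the basket's.
- flask0: Glass conical flask standing on the bench, 72 mm wide at its foot, 88 mm tall; leave it alone. Origin: centre of its underside.
- flask1: Glass conical flask standing on the bench, 72 mm wide at its foot, 88 mm tall; leave it alone. Origin: centre of its underside.
- flask2: Glass conical flask standing on the bench, 72 mm wide at its foot, 88 mm tall; leave it alone. Origin: centre of its underside.
- beaker: Glass beaker standing on the bench, 84 mm in diameter, 95 mm tall; leave it alone. Origin: centre of its underside.
- vial0: Small capped vial standing on the bench, 26 mm in diameter, 45 mm tall; leave it alone. Origin: centre of its underside.
- vial1: Small capped vial standing on the bench, 26 mm in diameter, 45 mm tall; leave it alone. Origin: centre of its underside.
- vial2: Small capped vial standing on the bench, 26 mm in diameter, 45 mm tall; leave it alone. Origin: centre of its underside.

How it is judged:
By the outcome, as a careful person would: the job done as asked, in the order asked, and still so for the second after the job is handed in, with the robot touching nothing.
It also fails if it takes over 72 s, if anything falls off the work surface, if the arm or the gripper's body presses on something with over 40 N, if the wrist force passes 120 N, or if a joint passes its speed limit or range.

### The arm

A 7-joint arm with a two-finger parallel gripper is mounted at the origin on the work surface. World frame = base frame: x ahead of the robot, y to its left, z up, the work surface at z = 0. Lengths are in m, angles in degrees, forces in N, time in s.
With the tool pointing down it reaches from about 0.425 to 0.875 m from the base axis. Payload 4.7 kg.
Tool frame: the origin (TCP) lies between the finger pads; the fingertips stand 22 mm ahead of it and the grasp point (between the pads) lies 3 mm ahead of it; z points along the fingers, y is the line along which they close (so a half turn about z gives the same grasp; the last joint's range is limited). The gripper opens to 87 mm and grips with 3 to 60 N. Pads are 19 mm wide; open, the fingers measure 117 mm over their backs; the gripper's body (75 mm by 190 mm) begins 51 mm behind the grasp point.
Start: joints at [64.292, 18.392, -4.016, 83.108, 1.295, 78.541, -3.26], TCP at [0.29, -0.582, 0.245] pointing down, gripper open.
Joint ranges: [-163.93, 163.93], [-17.29, 119.83], [-79.2, 71.16], [3.27, 140.29], [-89.18, 269.18], [5.43, 117.66], [-154.24, 154.24]. Speed limits (degrees/s): [147.25, 147.25, 180, 180, 180, 180, 180].

### API

Orientations are given as [roll, pitch, yaw] about the fixed x, y, z axes, in that order (R = Rz(yaw) Ry(pitch) Rx(roll)).
In Python, from cell import env gives the robot as it stands.
- The arm moves only by the tool drive_tool, never from a script. Its argument "moves" is a list of rows, each a list of 3 entries, a list of its own where there are three numbers: the shift along the tool's x, y, z in mm, then the turn, a rotation vector about the tool's x, y, z in rad, then the closure, from 0 (fully open) to 1 (shut). In form: [[[x, y, z], [wx, wy, wz], jaw], ...]. A call has 1 to 12 rows; each row shifts and turns the commanded pose from where the row before left it, along the tool's axes as they then stand; what a row does not reach is not made up. A row lasts 1/12 s, in which the tool goes at most 41.7 mm and 7.16 degrees, less where a joint would pass 70% of its speed; a pose out of reach is approached as far as the arm can. A call with a gripper value outside its range is refused whole. The fingers move at their own pace and stop on an object; "newtons" is the grip in N (left out, the last holds). Time passes only in rows, so rows that do not move let the fingers close. It gives the time, the measured TCP pose, the force, the opening and the grip force at its end, in the units of the state.
- env.get_obs(): the state, without advancing time (a new reading comes with each control period).
- env.read_camera(name): name is "side" or "top" or "wrist"; returns (picture, depth): 480x640x3 uint8, blue, green, red; 480x640 float32, m along the optical axis (not along the pixel's ray), 0 where there is no reading.
- env.get_calibration(name): a dict with "fx", "fy", "cx", "cy" (pixels), "k1" (the pictures are not rectified: a ray, as slopes to the right and down, at radius r is drawn at 1 + k1 r^2 times it, then the intrinsics apply), "T" (4x4, takes a point from camera to world coordinates). Camera axes: x right, y down, z forward; pixel columns grow to the right and rows downward; lengths in m; the calibration is good to about 2 mm. A picture is of the moment at which its call begins: read the wrist's pose just before it. get_calibration takes no time and is no camera call; for the wrist camera it gives the pose at the moment of the call.
- env.sign_off(): hands the job in; it is judged then, once.
The state is a dict: "time_s": time; "qpos": joint angles; "joint_velocities": joint speeds; "effort": joint torques, N m; "tool_pos": TCP position; "tool_rot": TCP orientation; "force": force on the tool from outside, world axes, zero at the start; "wrist_torque": the same for the moment, N m; "grip_width": finger opening in m; "grasp_force": force on a finger pad.
Only numpy, scipy, OpenCV 4.12 (cv2) and the standard library are available. Lean on these libraries where they do the work, as an engineer would, in place of code of your own. Each camera call takes 0.05 s, during which the arm holds its last target. There are 200 camera calls.

## Working session

There is one attempt and no reset: what is moved stays moved. The work goes in short steps, Python scripts to look and compute and a tool call to move; the robot and the scene stay as the last step left them, time stands still between calls to the robot, and variables do not carry over. Pictures are saved under pics/ and viewed, at most 10 in all, crops included, and the job is handed in when it is done.

Besides the shell and the picture viewer there is one more tool, called after "Emit:" as a command line: name --argument value ..., lists and objects as JSON in quotes. drive_tool: Moves the arm, as the interface text tells. Its arguments: {"type":"object","properties":{"moves":{"type":"array"},"newtons":{"type":"number"}},"required":["moves"]}

```bash
mkdir -p pics; ls
cat > h.py <<'E'
import numpy as np, cv2
from cell import env
from scipy.spatial.transform import Rotation as R
def cal(n):
    c=env.get_calibration(n); return c
def ray(c,u,v):
    x=(u-c['cx'])/c['fx']; y=(v-c['cy'])/c['fy']; X,Y=x,y
    for _ in range(20):
        s=1+c['k1']*(X*X+Y*Y); X,Y=x/s,y/s
    T=np.array(c['T']); return T[:3,3], T[:3,:3]@np.stack([X,Y,np.ones_like(X)],0)
def plane(c,u,v,z):
    o,d=ray(c,u,v); return o+d*(z-o[2])/d[2]
def pt(c,dep,u,v):
    o,d=ray(c,u,v); return o+d*dep[int(v),int(u)]
def proj(c,p):
    T=np.array(c['T']); q=T[:3,:3].T@(np.array(p)-T[:3,3]); x,y=q[0]/q[2],q[1]/q[2]; s=1+c['k1']*(x*x+y*y)
    return c['fx']*x*s+c['cx'],c['fy']*y*s+c['cy']
def tri(c1,uv1,c2,uv2):
    o1,d1=ray(c1,*uv1);o2,d2=ray(c2,*uv2)
    A=np.stack([d1,-d2],1);s=np.linalg.lstsq(A,o2-o1,rcond=None)[0]
    a,b=o1+d1*s[0],o2+d2*s[1];return (a+b)/2,np.linalg.norm(a-b)
E
python3 - <<'E'
from h import *
np.set_printoptions(precision=4,suppress=True)
for n in ['side','top']:
    im,d=env.read_camera(n); c=cal(n); cv2.imwrite(f'pics/{n}0.png',im); np.savez(f'{n}0.npz',im=im,d=d)
    print(n,{k:v for k,v in c.items()})
o=env.get_obs();print(o)
E
```

```text
pics
side {'fx': 453.23959078937486, 'fy': 453.23959078937486, 'cx': 323.4250287563922, 'cy': 237.1752049704101, 'k1': -0.02616478421650224, 'T': array([[ 0.9949, -0.0696,  0.0736,  0.5241],
       [-0.1013, -0.6962,  0.7106, -0.7545],
       [ 0.0018, -0.7144, -0.6997,  0.8563],
       [ 0.    ,  0.    ,  0.    ,  1.    ]])}
top {'fx': 588.9037601381281, 'fy': 588.9037601381281, 'cx': 317.8412215701202, 'cy': 245.40487022502398, 'k1': -0.12520657519542372, 'T': array([[-0.0106, -0.999 ,  0.044 ,  0.5457],
       [-0.9999,  0.0105, -0.002 , -0.0026],
       [ 0.0015, -0.0441, -0.999 ,  1.411 ],
       [ 0.    ,  0.    ,  0.    ,  1.    ]])}
{'time_s': 0.1, 'qpos': array([64.2941, 18.4357, -4.0154, 83.1668,  1.2935, 78.5414, -3.2606]), 'joint_velocities': array([ 0.0555, -0.0732, -0.0852, -0.0859, -0.0261, -0.0077,  0.0482]), 'effort': array([ -0.0004, -49.2573,  -0.406 , -31.3398,  -0.064 ,   0.0396,
         0.0001]), 'tool_pos': array([ 0.2899, -0.5813,  0.2436]), 'tool_rot': array([-179.9013,    0.004 ,   26.5145]), 'force': array([-0.358 ,  0.0361,  0.2632]), 'wrist_torque': array([-0.0201,  0.0028, -0.0037]), 'grasp_force': 0.0, 'grip_width': 0.08692832780371469}
```

View pics/top0.png

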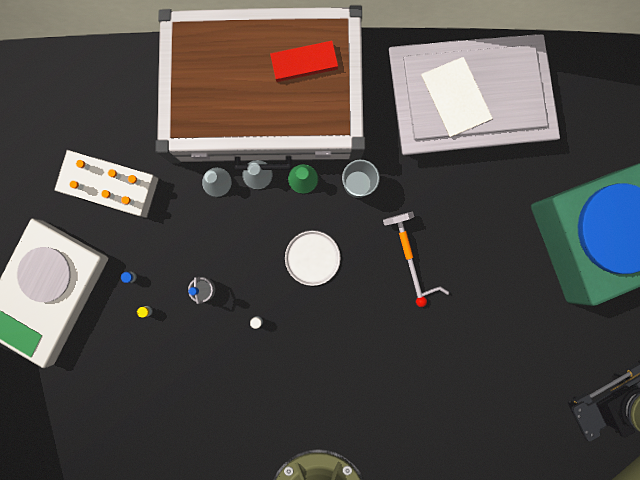

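View pics/side0.png

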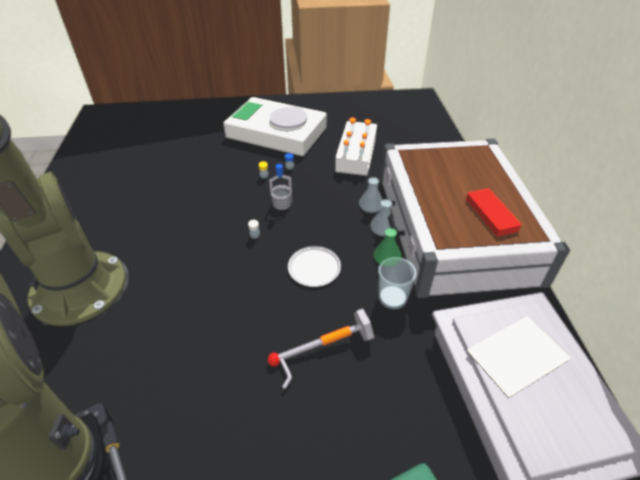

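The top view shows the dish at (313,258), the stand's ball at (421,301), its sleeve at (406,246), its foot at (398,219) and its hook tip at (447,292). The basket is at (201,291) with its blue knob at (193,291). The flasks and beaker are behind the dish, and the vials are at (128,277), (144,312) and (256,323). The side view shows the same layout, with the ball at (274,359), the sleeve at (336,337) and the knob at (280,170).

```bash
cat > m.py <<'E'
from h import *
np.set_printoptions(precision=4,suppress=True)
def blob(m,box):
    x0,y0,x1,y1=box; k=np.zeros_like(m); k[y0:y1,x0:x1]=m[y0:y1,x0:x1]
    n,l,s,c=cv2.connectedComponentsWithStats(k.astype(np.uint8)); i=1+np.argmax(s[1:,4]); return c[i],s[i,4],l==i
def hsv(im,lo,hi): return cv2.inRange(cv2.cvtColor(im,cv2.COLOR_BGR2HSV),np.array(lo),np.array(hi))>0
RED=((0,160,90),(6,255,255));OR=((9,160,120),(22,255,255));BLUE=((108,140,60),(125,255,255));WHITE=((0,0,185),(180,40,255))
E
python3 - <<'E'
from m import *
D={n:np.load(n+'0.npz') for n in ('top','side')}; C={n:cal(n) for n in D}
B={'ball':(RED,(400,280,440,320),(255,340,295,375)),'sleeve':(OR,(390,225,420,265),(315,320,360,355)),
'knob':(BLUE,(180,275,210,305),(270,158,288,178)),'dish':(WHITE,(275,220,350,295),(280,240,350,295))}
for k,(col,bt,bs) in B.items():
    r={}
    for n,b in (('top',bt),('side',bs)):
        c,a,l=blob(hsv(D[n]['im'],*col),b); r[n]=c
        dd=D[n]['d'][l]; vv,uu=np.nonzero(l); o,d=ray(C[n],uu.astype(float),vv.astype(float)); P=o+(d*dd).T
        print(k,n,c,a,'depth mean',P[dd>0].mean(0),'max z',np.percentile(P[dd>0][:,2],98))
    print('   tri',*tri(C['top'],r['top'],C['side'],r['side']))
c=C['top']
for n,(u,v) in {'foot':(398,219),'tip':(447,292),'kneel':(441,290)}.items(): print(n,plane(c,float(u),float(v),0.03))
cw=cal('wrist');o=env.get_obs();Rt=R.from_euler('xyz',o['tool_rot'],degrees=True).as_matrix();T=np.array(cw['T'])
print('wristcam in tool',Rt.T@(T[:3,3]-o['tool_pos']),'\n',Rt.T@T[:3,:3],cw['fx'])
E
```

```text
ball top [421.0337 301.3371] 89 depth mean [ 0.472  -0.2482  0.0205] max z 0.027269508752596313
ball side [273.0806 358.9597] 124 depth mean [ 0.4717 -0.2538  0.0204] max z 0.028674073946075428
   tri [ 0.4714 -0.2495  0.0131] 0.00037662651242034717
sleeve top [405.5821 245.1194] 201 depth mean [ 0.605  -0.2115  0.033 ] max z 0.04009217760591954
sleeve side [335.4485 335.0066] 301 depth mean [ 0.6067 -0.213   0.0269] max z 0.03827307507486406
   tri [ 0.606  -0.2126  0.0262] 0.0013806445203341051
knob top [193.0615 290.5846] 65 depth mean [0.5062 0.2693 0.1253] max z 0.13725572488960766
knob side [278.8605 169.0698] 86 depth mean [0.5064 0.2963 0.1025] max z 0.13401743064917931
   tri [0.5065 0.2702 0.1208] 0.0008614503706514615
dish top [312.9262 258.1096] 2208 depth mean [0.5775 0.0066 0.005 ] max z 0.012438254367393785
dish side [313.6797 266.2831] 1558 depth mean [0.5786 0.0088 0.0052] max z 0.011116005001118527
   tri [0.5779 0.0066 0.007 ] 0.0010176533769050767
foot [ 0.667  -0.1951  0.03  ]
tip [ 0.4935 -0.3085  0.03  ]
kneel [ 0.4984 -0.2943  0.03  ]
wristcam in tool [ 0.0781  0.0001 -0.1416] 
 [[ 0.0001 -0.9585 -0.2852]
 [ 1.     -0.0002  0.0011]
 [-0.0011 -0.2852  0.9585]] 335.53629915477813
```

```bash
cat > p.py <<'E'
from m import *
import json
from scipy.spatial.transform import Slerp
def frame(z,x):
    z=np.array(z,float);z/=np.linalg.norm(z);x=np.array(x,float);x-=z*(x@z);x/=np.linalg.norm(x)
    return R.from_matrix(np.stack([x,np.cross(z,x),z],1))
def pose():
    o=env.get_obs();return o['tool_pos'],R.from_euler('xyz',o['tool_rot'],degrees=True)
def az(a): a=np.deg2rad(a);return np.array([np.cos(a),np.sin(a),0])
UP=np.array([0,0,1.])
def plan(p1,R1,jaw,n=None,start=None,vmax=30,wmax=.11):
    p,Rc=start or pose();p=np.array(p,float);p1=np.array(p1,float)
    ang=(Rc.inv()*R1).magnitude()
    n=n or max(1,int(np.ceil(max(ang/wmax,np.linalg.norm(p1-p)*1e3/vmax))))
    S=Slerp([0,1],R.concatenate([Rc,R1]));p0=p.copy();rows=[]
    for i in range(1,n+1):
        t=i/n;dm,dr=(1,3) if i==n else (0,2)
        w=np.round((Rc.inv()*S(t)).as_rotvec(),dr)+0.
        s=np.round(Rc.inv().apply(p0+(p1-p0)*t-p)*1e3,dm)+0.   # shift along tool axes before this row's turn
        p=p+Rc.apply(s/1e3);Rc=Rc*R.from_rotvec(w);rows.append([s.tolist(),w.tolist(),jaw])
    for i in range(0,n,12): print(json.dumps(rows[i:i+12]).replace(' ',''))
    return p,Rc
E
python3 - <<'E'
from p import *
u=az(15.3);g=np.array([.606,-.2126,.0265])
Rg=frame(-UP*np.cos(np.radians(35))+u*np.sin(np.radians(35)),-u)
zt=Rg.as_matrix()[:,2]; pre=g-.003*zt-.11*zt
s=plan([.52,-.24,.22],frame(-UP,-u),0.0)
s=plan(pre,Rg,0.0,start=s); print(pre,Rg.as_euler('xyz',degrees=True))
E
```

```text
[[[13.0,-8.0,1.0],[0.0,0.0,-0.11],0.0],[[14.0,-5.0,1.0],[0.0,0.0,-0.11],0.0],[[15.0,-5.0,1.0],[0.0,0.0,-0.11],0.0],[[15.0,-3.0,1.0],[0.0,0.0,-0.11],0.0],[[15.0,-1.0,0.0],[0.0,0.0,-0.11],0.0],[[15.0,1.0,1.0],[0.0,0.0,-0.1],0.0],[[15.0,2.0,1.0],[0.0,0.0,-0.11],0.0],[[15.0,3.0,1.0],[0.0,0.0,-0.11],0.0],[[14.0,6.0,1.0],[0.0,0.0,-0.11],0.0],[[14.0,7.0,1.0],[0.0,0.0,-0.11],0.0],[[13.0,8.0,1.0],[0.0,0.0,-0.11],0.0],[[12.0,10.0,1.0],[0.0,0.0,-0.11],0.0]]
[[[10.0,10.0,1.0],[0.0,0.0,-0.11],0.0],[[10.0,13.0,0.0],[0.0,0.0,-0.11],0.0],[[8.0,12.0,1.0],[0.0,0.0,-0.11],0.0],[[6.0,14.0,1.0],[0.0,0.0,-0.11],0.0],[[5.0,15.0,1.0],[0.0,0.0,-0.1],0.0],[[4.0,14.0,1.0],[0.0,0.0,-0.11],0.0],[[2.0,16.0,1.0],[0.0,0.0,-0.11],0.0],[[0.0,15.0,1.0],[0.0,0.0,-0.11],0.0],[[-1.0,15.0,1.0],[0.0,0.0,-0.11],0.0],[[-3.0,15.0,0.0],[0.0,0.0,-0.11],0.0],[[-5.0,14.0,1.0],[0.0,0.0,-0.11],0.0],[[-6.0,14.0,1.0],[0.0,0.0,-0.11],0.0]]
[[[-8.0,13.0,1.0],[0.0,0.0,-0.11],0.0],[[-9.0,12.0,1.0],[0.0,0.0,-0.11],0.0],[[-10.9,11.5,0.9],[0.002,0.0,-0.106],0.0]]
[[[-4.0,1.0,17.0],[0.0,-0.1,0.0],0.0],[[-3.0,0.0,17.0],[0.0,-0.1,0.0],0.0],[[-1.0,1.0,17.0],[0.0,-0.11,0.0],0.0],[[2.0,0.0,18.0],[0.0,-0.1,0.0],0.0],[[2.0,1.0,17.0],[0.0,-0.1,0.0],0.0],[[4.8,0.7,16.4],[0.0,-0.101,0.0],0.0]]
[ 0.5435 -0.2297  0.1191] [ 180.    35.  -164.7]
```

Emit:
drive_tool --moves '[[[13,-8,1],[0,0,-0.11],0],[[14,-5,1],[0,0,-0.11],0],[[15,-5,1],[0,0,-0.11],0],[[15,-3,1],[0,0,-0.11],0],[[15,-1,0],[0,0,-0.11],0],[[15,1,1],[0,0,-0.11],0],[[15,2,1],[0,0,-0.11],0],[[15,3,1],[0,0,-0.11],0],[[14,6,1],[0,0,-0.11],0],[[14,7,1],[0,0,-0.11],0],[[13,8,1],[0,0,-0.11],0],[[12,10,1],[0,0,-0.11],0]]'

```text
time_s: 1.1
tool_pos: [0.392, -0.4283, 0.233]
tool_rot: [-180.0, -0.0, 102.5]
force: [-0.0, -0.1, -0.0]
grip_width: 0.087
grasp_force: 0.0
```

Emit:
drive_tool --moves '[[[10,10,1],[0,0,-0.11],0],[[10,13,0],[0,0,-0.11],0],[[8,12,1],[0,0,-0.11],0],[[6,14,1],[0,0,-0.11],0],[[5,15,1],[0,0,-0.11],0],[[4,14,1],[0,0,-0.11],0],[[2,16,1],[0,0,-0.11],0],[[0,15,1],[0,0,-0.11],0],[[-1,15,1],[0,0,-0.11],0],[[-3,15,0],[0,0,-0.11],0],[[-5,14,1],[0,0,-0.11],0],[[-6,14,1],[0,0,-0.11],0]]'

```text
time_s: 2.1
tool_pos: [0.4912, -0.2757, 0.2231]
tool_rot: [180.0, -0.0, 178.1]
force: [0.0, -0.6, 0.3]
grip_width: 0.0872
grasp_force: 0.0
```

Emit:
drive_tool --moves '[[[-8,13,1],[0,0,-0.1],0],[[-9,12,1],[0,0,-0.1],0],[[-11,11,1],[0,0,-0.1],0],[[-4,1,17],[0,-0.1,0],0],[[-3,0,17],[0,-0.1,0],0],[[-1,1,17],[0,-0.11,0],0],[[2,0,18],[0,-0.1,0],0],[[2,1,17],[0,-0.1,0],0],[[5,1,16],[0,-0.1,0],0],[[0,0,0],[0,0,0],0],[[0,0,0],[0,0,0],0]]'

```text
time_s: 3.02
tool_pos: [0.5331, -0.231, 0.1268]
tool_rot: [179.3, 28.3, -165.4]
force: [0.2, 0.4, -0.2]
grip_width: 0.0869
grasp_force: 0.0
```

Run:
```python
from p import *
c=cal('wrist');o=env.get_obs();im,d=env.read_camera('wrist');cv2.imwrite('pics/w1.png',im);np.savez('w1.npz',im=im,d=d)
print(o['tool_pos'],o['tool_rot'],o['qpos'],o['time_s'],o['force'])
for n,col in (('sleeve',OR),('ball',RED)):
    u,a,l=blob(hsv(im,*col),(0,0,640,480));print(n,u,a,plane(c,*u,.0265 if n=='sleeve' else .013))
    vv,uu=np.nonzero(l); (x,y),(w,h),an=cv2.minAreaRect(np.stack([uu,vv],1).astype(np.float32));print(x,y,w,h,an)
```

```text
[ 0.5331 -0.231   0.1268] [ 179.2841   28.3089 -165.3666] [ 82.6353   9.2067 -51.9817 117.3753 -21.557   39.5722 151.673 ] 3.0167 [ 0.1698  0.3916 -0.1706]
sleeve [305.3937 259.2362] 127 [ 0.6032 -0.2233  0.0265]
305.3890380859375 257.5041198730469 53.07472229003906 2.738862991333008 87.87889862060547
ball [307.2343  77.1383] 875 [ 0.4678 -0.2547  0.013 ]
311.0517578125 80.87931823730469 41.78145217895508 44.7525749206543 68.19859313964844
```

```bash
cat > fk.py <<'E'
from p import *
from scipy.optimize import least_squares
import itertools
Q=[([64.2941,18.4357,-4.0154,83.1668,1.2935,78.5414,-3.2606],[.2899,-.5813,.2436],[-179.9013,.004,26.5145]),
([82.6353,9.2067,-51.9817,117.3753,-21.557,39.5722,151.673],[.5331,-.231,.1268],[179.2841,28.3089,-165.3666])]
def fk(q,x,s):
    h,a,b,L,e1,e2,e3,o7=x; q=np.radians(q)
    Rz=lambda t:R.from_euler('z',t);Ry=lambda t:R.from_euler('y',t)
    A=Rz(s[0]*q[0])*Ry(q[1]);p=np.array([0,0,h])+A.apply([e1,0,a])
    A=A*Rz(s[1]*q[2])*Ry(q[3]);p=p+A.apply([e2,0,b])
    A=A*Rz(s[2]*q[4])*Ry(q[5]);p=p+A.apply([e3,0,L]);A=A*Rz(s[3]*q[6]+o7)
    return p,A
def res(x,s):
    r=[]
    for q,p,e in Q:
        P,A=fk(q,x,s);r+=list((P-p)*10)+list((A.inv()*R.from_euler('xyz',e,degrees=True)).as_rotvec())
    return np.array(r+list(.01*x[4:7]))
def fit():
    best=None
    for s in itertools.product([1,-1],repeat=4):
        for o in (-np.pi/2,np.pi/2,0,np.pi):
            f=least_squares(res,[.33,.45,.45,.25,0,0,0,o],args=(s,))
            if best is None or f.cost<best[0]: best=(f.cost,s,f.x)
    return best
if __name__=='__main__': c,s,x=fit();print(c,s,x);print(res(x,s))
E
python3 fk.py
```

```text
6.389055685128026e-06 (-1, -1, -1, -1) [-0.5212  1.2472  0.4296  0.5434  0.0564 -0.2332  0.2649  1.5708]
[ 0.      0.     -0.     -0.     -0.      0.     -0.      0.      0.
  0.     -0.     -0.      0.0006 -0.0023  0.0026]
```

View pics/w1.png

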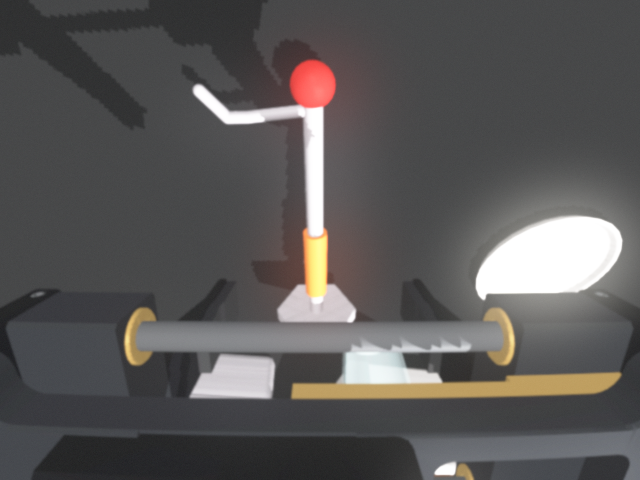

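The wrist view shows the ball at (313,85), the sleeve at (316,262) and the foot near (317,303), all centred in the jaws. Joint 7 is near its limit, so I'll take the half-turned grasp, which leaves it room.

Run:
```python
from p import *
u=az(15.3);g=np.array([.606,-.2126,.0265]);t=np.radians(35)
Rg=frame(-UP*np.cos(t)+u*np.sin(t),u)
zt=Rg.as_matrix()[:,2]; pre=g-.003*zt-.10*zt
p,_=pose()
s=plan(p+[0,0,.05],frame(-UP,-u),0.0)
s=plan(p+[0,0,.05],frame(-UP,az(105.3)),0.0,start=s)
s=plan(p+[0,0,.05],frame(-UP,u),0.0,start=s)
s=plan(pre,Rg,0.0,start=s); print(pre,Rg.as_euler('xyz',degrees=True))
```

```text
[[[-5.0,0.0,-9.0],[0.0,0.1,0.0],0.0],[[-4.0,0.0,-9.0],[0.0,0.1,0.0],0.0],[[-3.0,0.0,-10.0],[0.01,0.1,0.0],0.0],[[-2.0,0.0,-9.0],[0.0,0.1,0.0],0.0],[[-0.4,0.3,-10.2],[-0.001,0.095,-0.006],0.0]]
[[[0.0,0.0,0.0],[0.0,0.0,0.1],0.0],[[0.0,0.0,0.0],[0.0,0.0,0.11],0.0],[[0.0,0.0,0.0],[0.0,0.0,0.1],0.0],[[0.0,0.0,0.0],[0.0,0.0,0.11],0.0],[[0.0,0.0,0.0],[0.0,0.0,0.1],0.0],[[0.0,0.0,0.0],[0.0,0.0,0.11],0.0],[[0.0,0.0,0.0],[0.0,0.0,0.1],0.0],[[0.0,0.0,0.0],[0.0,0.0,0.11],0.0],[[0.0,0.0,0.0],[0.0,0.0,0.1],0.0],[[0.0,0.0,0.0],[0.0,0.0,0.11],0.0],[[0.0,0.0,0.0],[0.0,0.0,0.1],0.0],[[0.0,0.0,0.0],[0.0,0.0,0.11],0.0]]
[[[0.0,0.0,0.0],[0.0,0.0,0.1],0.0],[[0.0,0.0,0.0],[0.0,0.0,0.11],0.0],[[0.0,0.0,0.0],[0.0,0.0,0.1],0.0]]
[[[0.0,0.0,0.0],[0.0,0.0,0.1],0.0],[[0.0,0.0,0.0],[0.0,0.0,0.11],0.0],[[0.0,0.0,0.0],[0.0,0.0,0.1],0.0],[[0.0,0.0,0.0],[0.0,0.0,0.11],0.0],[[0.0,0.0,0.0],[0.0,0.0,0.1],0.0],[[0.0,0.0,0.0],[0.0,0.0,0.11],0.0],[[0.0,0.0,0.0],[0.0,0.0,0.1],0.0],[[0.0,0.0,0.0],[0.0,0.0,0.11],0.0],[[0.0,0.0,0.0],[0.0,0.0,0.1],0.0],[[0.0,0.0,0.0],[0.0,0.0,0.11],0.0],[[0.0,0.0,0.0],[0.0,0.0,0.1],0.0],[[0.0,0.0,0.0],[0.0,0.0,0.11],0.0]]
[[[0.0,0.0,0.0],[0.0,0.0,0.1],0.0],[[0.0,0.0,0.0],[0.0,0.0,0.11],0.0],[[0.0,0.0,0.0],[0.0,0.0,0.101],0.0]]
[[[2.0,0.0,11.0],[0.0,0.1,0.0],0.0],[[2.0,0.0,12.0],[0.0,0.1,0.0],0.0],[[0.0,1.0,11.0],[0.0,0.11,0.0],0.0],[[-1.0,0.0,11.0],[0.0,0.1,0.0],0.0],[[-2.0,0.0,12.0],[0.0,0.1,0.0],0.0],[[-3.5,0.4,10.5],[0.0,0.101,0.0],0.0]]
[ 0.549  -0.2282  0.1109] [180.  -35.   15.3]
```

Emit:
drive_tool --moves '[[[-5,0,-9],[0,0.1,0],0],[[-4,0,-9],[0,0.1,0],0],[[-3,0,-10],[0.01,0.1,0],0],[[-2,0,-9],[0,0.1,0],0],[[0,0,-10],[0,0.095,-0.006],0],[[0,0,0],[0,0,0.12],0],[[0,0,0],[0,0,0.12],0],[[0,0,0],[0,0,0.12],0],[[0,0,0],[0,0,0.12],0],[[0,0,0],[0,0,0.12],0],[[0,0,0],[0,0,0.12],0],[[0,0,0],[0,0,0.12],0]]'

```text
time_s: 4.07
tool_pos: [0.5362, -0.2285, 0.1788]
tool_rot: [-179.9, 0.2, 147.1]
force: [-0.3, -0.2, 1.0]
grip_width: 0.087
grasp_force: 0.0
```

Emit:
drive_tool --moves '[[[0,0,0],[0,0,0.12],0],[[0,0,0],[0,0,0.12],0],[[0,0,0],[0,0,0.12],0],[[0,0,0],[0,0,0.12],0],[[0,0,0],[0,0,0.12],0],[[0,0,0],[0,0,0.12],0],[[0,0,0],[0,0,0.12],0],[[0,0,0],[0,0,0.12],0],[[0,0,0],[0,0,0.12],0],[[0,0,0],[0,0,0.12],0],[[0,0,0],[0,0,0.12],0],[[0,0,0],[0,0,0.12],0]]'

```text
time_s: 5.07
tool_pos: [0.5362, -0.2285, 0.179]
tool_rot: [179.8, 0.1, 64.6]
force: [-0.1, 0.2, 0.3]
grip_width: 0.0873
grasp_force: 0.0
```

Emit:
drive_tool --moves '[[[0,0,0],[0,0,0.12],0],[[0,0,0],[0,0,0.12],0],[[0,0,0],[0,0,0.12],0],[[0,0,0],[0,0,0.12],0],[[0,0,0],[0,0,0.12],0],[[0,0,0],[0,0,0.12],0],[[0,0,0],[0,0,0.12],0],[[2,0,11],[0,0.1,0],0],[[2,0,12],[0,0.1,0],0],[[0,1,11],[0,0.11,0],0],[[-1,0,11],[0,0.1,0],0],[[0,0,0],[0,0,0],0]]'

```text
time_s: 6.07
tool_pos: [0.5401, -0.228, 0.1301]
tool_rot: [-179.9, -23.3, 16.4]
force: [-1.4, 0.6, -0.5]
grip_width: 0.0872
grasp_force: 0.0
```

Run:
```python
from p import *
u=az(15.3);g=np.array([.606,-.2126,.0265]);t=np.radians(35)
Rg=frame(-UP*np.cos(t)+u*np.sin(t),u);zt=Rg.as_matrix()[:,2]
o=env.get_obs();print(o['tool_pos'],o['tool_rot'],o['qpos'],o['time_s'],o['force'])
s=plan(g-.003*zt-.06*zt,Rg,0.0)
```

```text
[ 0.5401 -0.228   0.1301] [-179.8847  -23.3233   16.4472] [ 51.6142   7.1457 -22.6628 114.4819 -20.1075  44.214  -31.3441] 6.0667 [-1.3878  0.6418 -0.532 ]
[[[3.0,1.0,20.0],[0.0,0.07,0.01],0.0],[[1.0,1.0,20.0],[-0.01,0.07,0.0],0.0],[[0.1,1.1,20.5],[-0.002,0.064,0.007],0.0]]
```

Emit:
drive_tool --moves '[[[3,1,20],[0,0.07,0.01],0],[[1,1,20],[-0.01,0.07,0],0],[[0,1,20],[0,0.065,0.007],0],[[0,0,0],[0,0,0],0],[[0,0,0],[0,0,0],0]]'

```text
time_s: 6.48
tool_pos: [0.5758, -0.2207, 0.0818]
tool_rot: [-179.9, -35.1, 15.6]
force: [0.5, -0.6, -0.4]
grip_width: 0.087
grasp_force: 0.0
```

Run:
```python
from p import *
c=cal('wrist');o=env.get_obs();im,d=env.read_camera('wrist');cv2.imwrite('pics/w2.png',im)
print(o['tool_pos'],o['tool_rot'],o['qpos'],o['time_s'],o['force'])
m=hsv(im,*OR)
try:
    u,a,l=blob(m,(150,0,500,480));print(u,a,plane(c,*u,.0265)); vv,uu=np.nonzero(l)
    for v in (vv.min()+2,int(vv.mean()),vv.max()-2):
        q=uu[vv==v];print(v,q.min(),q.max(),plane(c,(q.min()+q.max())/2,float(v),.0265))
except Exception as e: print(e)
print('proj of tri sleeve',proj(c,[.606,-.2126,.0262]))
u=az(15.3);g=np.array([.606,-.2126,.0265]);t=np.radians(35)
Rg=frame(-UP*np.cos(t)+u*np.sin(t),u);zt=Rg.as_matrix()[:,2]
s=plan(g-.003*zt,Rg,0.0,vmax=15)
```

```text
[ 0.5758 -0.2207  0.0818] [-179.9367  -35.1182   15.6251] [ 57.8062  12.9914 -27.2871 119.9895 -41.2501  30.3537  -9.1454] 6.4833 [ 0.5309 -0.6311 -0.4215]
[328.7272 275.8143] 1206 [ 0.6098 -0.2181  0.0265]
233 323 335 [ 0.6389 -0.2105  0.0265]
275 323 335 [ 0.6104 -0.2182  0.0265]
318 323 335 [ 0.5834 -0.2255  0.0265]
proj of tri sleeve (np.float64(319.07387196386327), np.float64(279.17786383017176))
[[[-2.0,0.0,12.0],[0.0,0.0,0.0],0.0],[[-1.0,0.0,12.0],[0.0,0.0,0.0],0.0],[[-2.0,0.0,13.0],[0.0,0.0,0.0],0.0],[[-1.0,-1.0,12.0],[0.0,0.0,0.01],0.0],[[-1.5,0.3,12.0],[-0.002,-0.003,-0.004],0.0]]
```

View pics/w2.png

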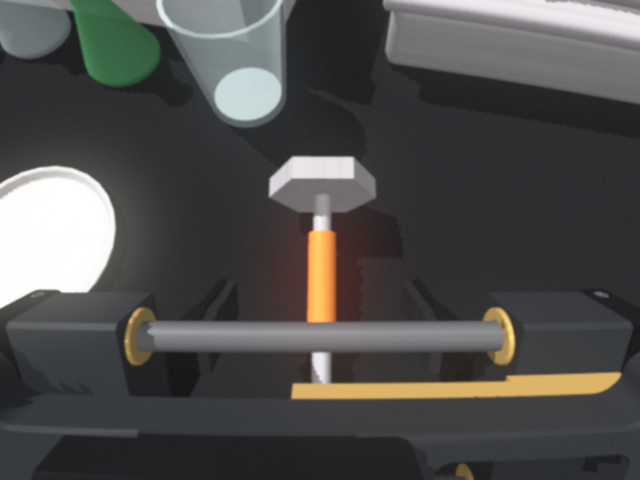

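The sleeve sits at x≈308–336 between the fingers, with its foot end at (322,232). It is centred and in line with the jaws, so I'll descend and grip.

Emit:
drive_tool --moves '[[[-2,0,12],[0,0,0],0],[[-1,0,12],[0,0,0],0],[[-2,0,13],[0,0,0],0],[[-1,0,12],[0,0,0],0],[[-1,0,12],[0,0,0],0],[[0,0,0],[0,0,0],0],[[0,0,0],[0,0,0],0]]'

```text
time_s: 7.12
tool_pos: [0.605, -0.2142, 0.0294]
tool_rot: [179.8, -35.3, 15.8]
force: [0.2, 1.0, 0.7]
grip_width: 0.0869
grasp_force: 0.0
```

Emit:
drive_tool --moves '[[[0,0,0],[0,0,0],1],[[0,0,0],[0,0,0],1],[[0,0,0],[0,0,0],1],[[0,0,0],[0,0,0],1],[[0,0,0],[0,0,0],1],[[0,0,0],[0,0,0],1],[[0,0,0],[0,0,0],1],[[0,0,0],[0,0,0],1],[[0,0,0],[0,0,0],1],[[0,0,0],[0,0,0],1]]' --newtons 45

```text
time_s: 7.95
tool_pos: [0.6031, -0.2145, 0.0274]
tool_rot: [179.9, -35.2, 15.5]
force: [-0.4, 0.5, 0.9]
grip_width: 0.0288
grasp_force: 0.0
```

Run:
```python
from p import *
o=env.get_obs();print(o)
p,Rc=pose();u=az(15.3)
sz=-u*np.cos(.095)-UP*np.sin(.095); print('stand z in tool',Rc.inv().apply(sz))
s=plan(p+np.array([-.05,.03,.15]),frame(-UP,u),1.0)
s=plan([.50,.10,.25],frame(-UP,az(75)),1.0,start=s)
s=plan([.50,.10,.25],frame(-UP,az(135)),1.0,start=s)
```

```text
{'time_s': 7.95, 'qpos': array([ 55.7336,  21.0337, -28.4076, 118.9374, -42.2104,  22.542 ,
        -6.7528]), 'joint_velocities': array([ 0.0243,  0.1464, -0.023 , -0.1119, -0.0017, -0.0501,  0.0483]), 'effort': array([  0.0121, -39.0877,  -5.4603, -23.2772,  -1.1447,  -0.3259,
        -0.022 ]), 'tool_pos': array([ 0.6031, -0.2145,  0.0274]), 'tool_rot': array([179.8963, -35.227 ,  15.5466]), 'force': array([-0.3894,  0.4624,  0.9442]), 'wrist_torque': array([-0.1868,  0.6786, -0.0021]), 'grasp_force': 0.0, 'grip_width': 0.02875022332480637}
stand z in tool [-0.8679 -0.0034 -0.4967]
[[[9.0,-7.0,-24.0],[0.0,-0.1,0.0],1.0],[[6.0,-7.0,-25.0],[0.0,-0.1,0.0],1.0],[[4.0,-7.0,-26.0],[0.0,-0.11,0.0],1.0],[[1.0,-7.0,-26.0],[0.0,-0.1,0.0],1.0],[[-1.0,-7.0,-26.0],[0.0,-0.1,0.0],1.0],[[-4.0,-7.0,-25.4],[0.001,-0.105,0.003],1.0]]
[[[2.0,-29.0,-7.0],[0.0,0.0,-0.1],1.0],[[6.0,-28.0,-8.0],[0.0,0.0,-0.11],1.0],[[8.0,-28.0,-7.0],[0.0,0.0,-0.1],1.0],[[11.0,-27.0,-7.0],[0.0,0.0,-0.11],1.0],[[14.0,-25.0,-7.0],[0.0,0.0,-0.1],1.0],[[16.0,-24.0,-8.0],[0.0,0.0,-0.1],1.0],[[19.0,-22.0,-7.0],[0.0,0.0,-0.11],1.0],[[21.0,-20.0,-7.0],[0.0,0.0,-0.1],1.0],[[23.0,-18.0,-7.0],[0.0,0.0,-0.11],1.0],[[24.7,-14.6,-7.6],[0.0,0.0,-0.102],1.0]]
[[[0.0,0.0,0.0],[0.0,0.0,-0.1],1.0],[[0.0,0.0,0.0],[0.0,0.0,-0.11],1.0],[[0.0,0.0,0.0],[0.0,0.0,-0.1],1.0],[[0.0,0.0,0.0],[0.0,0.0,-0.11],1.0],[[0.0,0.0,0.0],[0.0,0.0,-0.1],1.0],[[0.0,0.0,0.0],[0.0,0.0,-0.11],1.0],[[0.0,0.0,0.0],[0.0,0.0,-0.1],1.0],[[0.0,0.0,0.0],[0.0,0.0,-0.11],1.0],[[0.0,0.0,0.0],[0.0,0.0,-0.1],1.0],[[0.0,0.0,0.0],[0.0,0.0,-0.107],1.0]]
```

Emit:
drive_tool --moves '[[[0,0,0],[0,0,0],1],[[0,0,0],[0,0,0],1],[[0,0,0],[0,0,0],1],[[0,0,0],[0,0,0],1],[[0,0,0],[0,0,0],1]]' --newtons 45

```text
time_s: 8.37
tool_pos: [0.6031, -0.2146, 0.0275]
tool_rot: [179.9, -35.2, 15.5]
force: [0.8, -0.8, -0.4]
grip_width: 0.0165
grasp_force: 45.0
```

Emit:
drive_tool --moves '[[[9,0,-12],[0,0,0],1],[[10,-5,-18],[0,-0.05,0],1],[[9,-7,-24],[0,-0.1,0],1],[[6,-7,-25],[0,-0.1,0],1],[[4,-7,-26],[0,-0.1,0],1],[[1,-7,-26],[0,-0.1,0],1],[[-1,-7,-20],[0,-0.1,0],1],[[-4,-7,-15],[0,-0.06,0],1],[[0,0,0],[0,0,0],1],[[0,0,0],[0,0,0],1]]'

```text
time_s: 9.2
tool_pos: [0.5581, -0.1782, 0.1884]
tool_rot: [-179.8, -2.2, 15.9]
force: [-0.5, -0.4, -6.1]
grip_width: 0.0162
grasp_force: 45.0
```

Run:
```python
from p import *
o=env.get_obs();print(o['tool_pos'],o['tool_rot'],o['qpos'],o['force'],o['grip_width'],o['wrist_torque'])
s=plan([.50,.08,.25],frame(-UP,az(75)),1.0)
s=plan([.50,.08,.25],frame(-UP,az(135)),1.0,start=s)
```

```text
[ 0.5581 -0.1782  0.1884] [-179.8243   -2.1732   15.8973] [ 28.9837  12.0528 -14.9044  97.9043   1.9642  68.6599 -60.3441] [-0.4503 -0.4342 -6.0723] 0.016248487341524405 [-0.1086  0.2975 -0.0284]
[[[2.0,-26.0,-6.0],[0.0,0.0,-0.1],1.0],[[4.0,-27.0,-6.0],[0.0,-0.01,-0.11],1.0],[[7.0,-25.0,-6.0],[0.01,0.0,-0.1],1.0],[[10.0,-25.0,-6.0],[0.0,0.0,-0.1],1.0],[[12.0,-23.0,-6.0],[0.0,-0.01,-0.11],1.0],[[14.0,-23.0,-6.0],[0.0,0.0,-0.1],1.0],[[17.0,-20.0,-6.0],[0.0,-0.01,-0.1],1.0],[[19.0,-19.0,-6.0],[0.0,0.0,-0.11],1.0],[[20.0,-17.0,-6.0],[0.01,0.0,-0.1],1.0],[[22.4,-14.4,-5.9],[-0.003,-0.006,-0.101],1.0]]
[[[0.0,0.0,0.0],[0.0,0.0,-0.1],1.0],[[0.0,0.0,0.0],[0.0,0.0,-0.11],1.0],[[0.0,0.0,0.0],[0.0,0.0,-0.1],1.0],[[0.0,0.0,0.0],[0.0,0.0,-0.11],1.0],[[0.0,0.0,0.0],[0.0,0.0,-0.1],1.0],[[0.0,0.0,0.0],[0.0,0.0,-0.11],1.0],[[0.0,0.0,0.0],[0.0,0.0,-0.1],1.0],[[0.0,0.0,0.0],[0.0,0.0,-0.11],1.0],[[0.0,0.0,0.0],[0.0,0.0,-0.1],1.0],[[0.0,0.0,0.0],[0.0,0.0,-0.108],1.0]]
```

Emit:
drive_tool --moves '[[[2,-26,-6],[0,0,-0.1],1],[[4,-27,-6],[0,-0.01,-0.11],1],[[7,-25,-6],[0.01,0,-0.1],1],[[10,-25,-6],[0,0,-0.1],1],[[12,-23,-6],[0,-0.01,-0.11],1],[[14,-23,-6],[0,0,-0.1],1],[[17,-20,-6],[0,-0.01,-0.1],1],[[19,-19,-6],[0,0,-0.11],1],[[20,-17,-6],[0.01,0,-0.1],1],[[22,-14,-6],[0,-0.01,-0.1],1],[[0,0,0],[0,0,-0.11],1],[[0,0,0],[0,0,-0.11],1]]'

```text
time_s: 10.2
tool_pos: [0.4993, 0.0794, 0.2487]
tool_rot: [-179.7, 0.2, 87.8]
force: [-0.8, -0.9, -5.4]
grip_width: 0.0167
grasp_force: 45.0
```

Emit:
drive_tool --moves '[[[0,0,0],[0,0,-0.11],1],[[0,0,0],[0,0,-0.11],1],[[0,0,0],[0,0,-0.11],1],[[0,0,0],[0,0,-0.11],1],[[0,0,0],[0,0,-0.11],1],[[0,0,0],[0,0,-0.11],1],[[0,0,0],[0,0,-0.11],1],[[0,0,0],[0,0,0],1],[[0,0,0],[0,0,0],1]]'

```text
time_s: 10.95
tool_pos: [0.4998, 0.0771, 0.2488]
tool_rot: [-179.6, -0.1, 131.2]
force: [-0.3, -0.1, -6.2]
grip_width: 0.0162
grasp_force: 45.0
```

Run:
```python
from p import *
o=env.get_obs();print(o['tool_pos'],o['tool_rot'],o['qpos'],o['force'],o['grip_width'],o['wrist_torque'])
p,Rc=pose();R0=R.from_euler('xyz',[179.896,-35.227,15.5466],degrees=True);u=az(15.3)
szt=R0.inv().apply(-u*np.cos(.095)-UP*np.sin(.095)); print('standz now',Rc.apply(szt))
th=np.arctan2(-szt[2],-szt[0]); print(szt,np.degrees(th))
# target: tool z = d cos b - up sin b, tool x = -up cos b - d sin b ; sin b = -szt.z
b=np.arcsin(-szt[2]); d=az(-45)
Rf=frame(d*np.cos(b)-UP*np.sin(b),-UP*np.cos(b)-d*np.sin(b)); print('check',Rf.apply(szt),np.degrees(b))
s=plan([.55,.04,.25],Rf,1.0)
for n in ('top','side'):
    im,_=env.read_camera(n);cv2.imwrite(f'pics/{n}1.png',im)
```

```text
[0.4998 0.0771 0.2488] [-179.5832   -0.0981  131.2038] [ 18.7207   2.3878 -31.1878 101.6193   1.3877  76.7541  28.4318] [-0.256  -0.0908 -6.2334] 0.016187591312942094 [-0.0814 -0.2586  0.043 ]
standz now [ 0.5725 -0.6535  0.4953]
[-0.8679 -0.0034 -0.4967] 29.784196878203492
check [-0.0024 -0.0024  1.    ] 29.784009235079445
[[[-6.0,1.0,0.0],[0.0,-0.11,-0.01],1.0],[[-6.0,2.0,0.0],[-0.01,-0.1,0.0],1.0],[[-6.0,1.0,2.0],[0.0,-0.11,-0.01],1.0],[[-6.0,1.0,1.0],[-0.01,-0.1,0.0],1.0],[[-6.0,1.0,3.0],[0.0,-0.11,-0.01],1.0],[[-5.0,1.0,3.0],[0.0,-0.1,0.0],1.0],[[-5.0,2.0,3.0],[-0.01,-0.11,-0.01],1.0],[[-5.0,1.0,4.0],[0.0,-0.1,0.0],1.0],[[-4.0,1.0,5.0],[-0.01,-0.11,-0.01],1.0],[[-3.6,0.5,4.7],[-0.001,-0.103,-0.006],1.0]]
```

Emit:
drive_tool --moves '[[[-6,1,0],[0,-0.11,-0.01],1],[[-6,2,0],[-0.01,-0.1,0],1],[[-6,1,2],[0,-0.11,-0.01],1],[[-6,1,1],[-0.01,-0.1,0],1],[[-6,1,3],[0,-0.11,-0.01],1],[[-5,1,3],[0,-0.1,0],1],[[-5,2,3],[-0.01,-0.11,-0.01],1],[[-5,1,4],[0,-0.1,0],1],[[-4,1,5],[-0.01,-0.11,-0.01],1],[[-4,0,5],[0,-0.1,0],1],[[0,0,0],[0,0,0],1],[[0,0,0],[0,0,0],1]]'

```text
time_s: 12.05
tool_pos: [0.5498, 0.0414, 0.2493]
tool_rot: [179.6, 59.7, 134.7]
force: [0.4, 0.2, -4.9]
grip_width: 0.0164
grasp_force: 45.0
```

Run:
```python
from p import *
o=env.get_obs();print(o['tool_pos'],o['tool_rot'],o['qpos'],o['force'],o['grip_width'],o['wrist_torque'],o['time_s'])
p,Rc=pose();szt=np.array([-.8679,-.0034,-.4967]);print('standz now',Rc.apply(szt))
ims=[]
for n in ('top','side'):
    im,d=env.read_camera(n);cv2.imwrite(f'pics/{n}1.png',im);np.savez(n+'1.npz',im=im,d=d);ims.append(im)
cv2.imwrite('pics/both1.png',np.vstack([ims[0][120:420,150:550],ims[1][100:400,150:550]]))
```

```text
[0.5498 0.0414 0.2493] [179.6438  59.7416 134.7462] [  8.5023   2.0665 -48.8342 123.4673  68.0284  70.475  -29.8383] [ 0.4111  0.1945 -4.9455] 0.016394319099875997 [1.4348 1.3277 0.0303] 12.05
standz now [ 0.0013 -0.0105  0.9999]
```

View pics/both1.png

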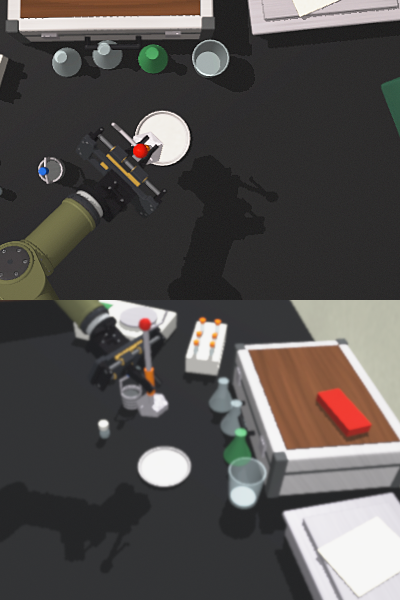

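The stand is held upright with its ball at about (290,271) in the top view, just beyond the dish edge. The hook points forward-left, and the arm clears the glass and the basket.

```bash
cat > ball.py <<'E'
from p import *
def ball(n,boxes):
    C={k:cal(k) for k in ('top','side')};r={}
    for k in C:
        im,d=env.read_camera(k);cv2.imwrite(f'pics/{k}{n}.png',im)
        m=hsv(im,*RED); c,a,l=blob(m,boxes[k]);r[k]=c;print(k,c,a)
    P,e=tri(C['top'],r['top'],C['side'],r['side']);return P,e
E
python3 - <<'E'
from ball import *
P,e=ball(2,{'top':(260,240,330,310),'side':(260,90,340,160)})
p,Rc=pose();g=p+Rc.apply([0,0,.003]);print('ball',P,e,'grip',g,'diff',P-g,np.linalg.norm(P-g))
szt=Rc.inv().apply((P-g)/np.linalg.norm(P-g));print('szt meas',szt)
E
```

```text
top [289.6548 270.2917] 168
side [295.0225 123.2472] 89
ball [0.5489 0.0446 0.3908] 0.0016692702983383619 grip [0.5534 0.039  0.2521] diff [-0.0045  0.0055  0.1387] 0.1388523074009319
szt meas [-0.8403  0.0138 -0.5419]
```

Run:
```python
from ball import *
im=cv2.imread('pics/side2.png');c=cal('side');P=np.array([.5489,.0446,.3908])
for dz in (-.02,-.05,-.08,-.1,-.2):
    u,v=proj(c,P+[0,0,dz]);row=im[int(round(v)),int(u)-22:int(u)+22].max(1);print(dz,round(u,1),round(v,1),row.tolist())
p,Rc=pose();g=p+Rc.apply([0,0,.003])
s=plan(p+[.578-g[0],.0066-g[1],0],Rc,1.0)
s=plan(s[0]+[0,0,-.155],Rc,1.0,start=s)
```

```text
-0.02 295.0 132.1 [231, 243, 245, 245, 245, 245, 243, 242, 242, 242, 242, 240, 232, 225, 225, 231, 238, 238, 229, 208, 167, 144, 143, 142, 136, 119, 86, 56, 44, 38, 35, 34, 35, 35, 37, 41, 51, 75, 106, 126, 140, 147, 148, 148]
-0.05 295.6 144.8 [67, 73, 76, 76, 76, 76, 91, 115, 144, 179, 207, 214, 202, 169, 128, 99, 91, 82, 76, 78, 87, 108, 131, 142, 144, 138, 122, 94, 64, 43, 36, 34, 34, 34, 34, 34, 33, 34, 34, 38, 41, 47, 51, 54]
-0.08 296.2 157.1 [76, 76, 75, 75, 75, 74, 72, 69, 62, 57, 53, 52, 52, 52, 50, 44, 40, 37, 37, 40, 59, 94, 127, 141, 143, 138, 120, 87, 55, 41, 44, 51, 53, 54, 55, 55, 55, 54, 54, 55, 54, 55, 55, 54]
-0.1 296.6 164.9 [49, 44, 42, 41, 38, 35, 36, 35, 36, 39, 44, 54, 69, 81, 82, 69, 51, 40, 35, 35, 47, 78, 111, 134, 143, 143, 134, 122, 104, 78, 57, 55, 54, 55, 54, 54, 54, 54, 55, 55, 55, 54, 54, 55]
-0.2 298.3 201.0 [117, 120, 121, 120, 121, 121, 121, 121, 123, 125, 130, 137, 142, 143, 143, 144, 144, 144, 144, 143, 143, 143, 140, 137, 139, 144, 144, 151, 191, 231, 239, 240, 243, 243, 242, 243, 245, 244, 243, 239, 220, 160, 96, 63]
[[[-10.0,-3.0,17.0],[0.0,0.0,0.0],1.0],[[-10.1,-2.5,17.9],[0.0,0.0,0.0],1.0]]
[[[22.0,0.0,13.0],[0.0,0.0,0.0],1.0],[[23.0,0.0,13.0],[0.0,0.0,0.0],1.0],[[22.0,-1.0,13.0],[0.0,0.0,0.0],1.0],[[23.0,0.0,12.0],[0.0,0.0,0.0],1.0],[[22.0,0.0,13.0],[0.0,0.0,0.0],1.0],[[22.4,-0.3,13.2],[0.0,0.0,0.0],1.0]]
```

Emit:
drive_tool --moves '[[[-10,-3,17],[0,0.02,0],1],[[-10,-3,18],[0,0.025,0],1],[[0,0,0],[0,0,0],1],[[0,0,0],[0,0,0],1]]'

```text
time_s: 12.58
tool_pos: [0.5757, 0.006, 0.2534]
tool_rot: [179.1, 57.6, 134.0]
force: [-0.3, -0.2, -5.6]
grip_width: 0.0167
grasp_force: 45.0
```

Run:
```python
from ball import *
P,e=ball(3,{'top':(280,230,350,310),'side':(260,90,380,190)})
p,Rc=pose();g=p+Rc.apply([0,0,.003]);print('ball',P,e,'grip',g,'diff',P-g)
im=cv2.imread('pics/side3.png');c=cal('side')
for dz in (-.04,-.06,-.08,-.1):
    u,v=proj(c,P+[0,0,dz]);i=int(u)-12;row=im[int(round(v)),i:i+25].max(1).astype(float);w=np.clip(row-60,0,None);print(dz,round(u,1),'rod',(w*(i+np.arange(25))).sum()/w.sum(),row.astype(int).tolist())
s=plan(p+[.578-g[0],.0066-g[1],-.160],Rc,1.0)
```

```text
top [312.3512 253.2798] 168
side [310.9485 132.732 ] 97
ball [0.5776 0.005  0.3916] 0.0010282116287494846 grip [0.5772 0.0066 0.251 ] diff [ 0.0005 -0.0017  0.1406]
-0.04 311.0 rod 305.50643086816723 [178, 196, 198, 184, 156, 122, 92, 75, 83, 103, 127, 140, 144, 140, 130, 109, 84, 63, 49, 41, 35, 34, 34, 35, 34]
-0.06 311.2 rod 307.15284974093265 [125, 107, 96, 104, 119, 114, 84, 54, 60, 88, 120, 138, 143, 140, 128, 101, 65, 40, 36, 40, 47, 52, 55, 54, 55]
-0.08 311.4 rod 311.48837209302326 [49, 45, 40, 36, 36, 35, 34, 35, 47, 82, 118, 136, 142, 142, 135, 115, 83, 60, 54, 54, 54, 54, 55, 53, 54]
-0.1 311.5 rod 312.1318242343542 [53, 53, 51, 47, 41, 37, 36, 47, 82, 118, 136, 138, 141, 142, 140, 153, 160, 125, 76, 54, 54, 55, 55, 54, 54]
[[[22.0,0.0,14.0],[0.0,0.0,0.0],1.0],[[23.0,0.0,15.0],[0.0,0.0,0.0],1.0],[[22.0,0.0,14.0],[0.0,0.0,0.0],1.0],[[23.0,0.0,15.0],[0.0,0.0,0.0],1.0],[[22.0,0.0,14.0],[0.0,0.0,0.0],1.0],[[22.8,-0.6,14.3],[0.0,0.0,0.0],1.0]]
```

Emit:
drive_tool --moves '[[[22,0,14],[0,0,0],1],[[23,0,15],[0,0,0],1],[[22,0,14],[0,0,0],1],[[23,0,15],[0,0,0],1],[[22,0,14],[0,0,0],1],[[17,0,11],[0,0,0],1],[[9,0,6],[0,0,0],1],[[0,0,0],[0,0,0],1],[[0,0,0],[0,0,0],1],[[0,0,0],[0,0,0],1]]'

```text
time_s: 13.52
tool_pos: [0.5776, 0.0091, 0.089]
tool_rot: [179.2, 57.6, 134.4]
force: [0.7, -0.1, -4.7]
grip_width: 0.0163
grasp_force: 45.0
```

Run:
```python
from ball import *
P,e=ball(4,{'top':(280,230,350,310),'side':(260,140,380,250)})
p,Rc=pose();g=p+Rc.apply([0,0,.003]);o=env.get_obs();print('ball',P,e,'grip',g,'diff',P-g,o['force'],o['time_s'])
s=plan(p+[.578-g[0],.0066-g[1],-(P[2]-.218)],Rc,1.0,vmax=3)
```

```text
top [311.0234 255.0859] 128
side [312.6505 197.1068] 103
ball [0.5789 0.0089 0.229 ] 0.0008299979032722969 grip [0.5795 0.007  0.0878] diff [-0.0006  0.0019  0.1412] [ 0.5891  0.6476 -4.6837] 13.6167
[[[2.0,0.0,1.0],[0.0,0.0,0.0],1.0],[[3.0,-1.0,2.0],[0.0,0.0,0.0],1.0],[[2.0,0.0,1.0],[0.0,0.0,0.0],1.0],[[2.7,-0.4,1.2],[0.0,0.0,0.0],1.0]]
```

Emit:
drive_tool --moves '[[[3,0,1.5],[0,0,0],1],[[3,0,1.5],[0,0,0],1],[[2,0,1],[0,0,0],1],[[1,0,0.5],[0,0,0],1],[[0,0,0],[0,0,0],1],[[0,0,0],[0,0,0],1]]'

```text
time_s: 14.12
tool_pos: [0.5764, 0.0091, 0.0783]
tool_rot: [179.4, 57.7, 134.5]
force: [-1.2, 1.2, -0.7]
grip_width: 0.0163
grasp_force: 45.0
```

Emit:
drive_tool --moves '[[[0.8,0,0.5],[0,0,0],1],[[0,0,0],[0,0,0],1],[[0.8,0,0.5],[0,0,0],1],[[0,0,0],[0,0,0],1]]'

```text
time_s: 14.45
tool_pos: [0.5769, 0.009, 0.0783]
tool_rot: [179.3, 57.9, 134.4]
force: [-6.7, 2.0, 9.1]
grip_width: 0.0163
grasp_force: 45.0
```

Emit:
drive_tool --moves '[[[-0.8,0,-0.5],[0,0,0],1],[[0,0,0],[0,0,0],1]]'

```text
time_s: 14.62
tool_pos: [0.5766, 0.0091, 0.0782]
tool_rot: [179.3, 57.7, 134.5]
force: [-4.8, 1.9, 6.7]
grip_width: 0.0166
grasp_force: 45.0
```

Emit:
drive_tool --moves '[[[0,0,0],[0,0,0],1],[[0,0,0],[0,0,0],1],[[0,0,0],[0,0,0],1]]' --newtons 5

```text
time_s: 14.87
tool_pos: [0.5767, 0.0091, 0.078]
tool_rot: [179.3, 57.7, 134.4]
force: [-4.4, 2.3, 6.1]
grip_width: 0.0177
grasp_force: 5.0
```

Emit:
drive_tool --moves '[[[0,0,0],[0,0,0],0.7],[[0,0,0],[0,0,0],0.6],[[0,0,0],[0,0,0],0.5],[[0,0,0],[0,0,0],0.4],[[0,0,0],[0,0,0],0.3],[[0,0,0],[0,0,0],0.3],[[0,0,0],[0,0,0],0.3]]'

```text
time_s: 15.45
tool_pos: [0.5761, 0.0088, 0.0767]
tool_rot: [179.4, 57.6, 134.5]
force: [-0.2, -0.3, 0.0]
grip_width: 0.0559
grasp_force: 0.0
```

Run:
```python
from ball import *
P,e=ball(5,{'top':(280,230,350,310),'side':(260,140,380,250)})
o=env.get_obs();print('ball',P,e,o['force'],o['time_s'],o['grip_width'])
p,Rc=pose()
s=plan(p-Rc.apply([0,0,.12]),Rc,0.3)
```

```text
top [310.5965 255.4386] 114
side [312.3465 200.8218] 101
ball [0.5784 0.0099 0.2178] 0.0004718606684665796 [-0.8239 -0.0703 -0.6735] 15.55 0.059125739375843325
[[[0.0,0.0,-24.0],[0.0,0.0,0.0],0.3],[[0.0,0.0,-24.0],[0.0,0.0,0.0],0.3],[[0.0,0.0,-24.0],[0.0,0.0,0.0],0.3],[[0.0,0.0,-24.0],[0.0,0.0,0.0],0.3],[[0.0,0.0,-24.0],[0.0,0.0,0.0],0.3]]
```

Emit:
drive_tool --moves '[[[0,0,-8],[0,0,0],0.3],[[0,0,-15],[0,0,0],0.3],[[0,0,-25],[0,0,0],0.3],[[0,0,-25],[0,0,0],0.3],[[0,0,-25],[0,0,0],0.3],[[-20,0,-15],[0,0,0],0.5],[[-30,0,-15],[0,0,0],0.7],[[-30,0,-15],[0,0,0],1],[[-30,0,-15],[0,0,0],1],[[-30,0,-15],[0,0,0],1],[[0,0,0],[0,0,0],1]]'

```text
time_s: 16.47
tool_pos: [0.5268, 0.0598, 0.2963]
tool_rot: [178.4, 58.1, 133.7]
force: [0.8, 0.9, 0.4]
grip_width: 0.029
grasp_force: 0.0
```

Run:
```python
from ball import *
P,e=ball(6,{'top':(280,230,350,310),'side':(260,140,380,250)})
o=env.get_obs();print('ball',P,e,o['tool_pos'],o['tool_rot'],o['time_s'],o['grip_width'],o['qpos'])
t=cv2.imread('pics/top6.png')[200:300,240:400];s=cv2.imread('pics/side6.png')[170:300,230:390]
cv2.imwrite('pics/c6.png',np.vstack([cv2.resize(t,None,fx=2.5,fy=2.5),cv2.resize(s,None,fx=2.5,fy=2.5)]))
p,Rc=pose()
Rd=frame(-UP,az(100)); s=plan([.50,.02,.32],frame(-UP,az(110)),1.0)
```

```text
top [310.7431 255.2844] 109
side [312.3824 200.7549] 102
ball [0.5785 0.0096 0.2182] 0.0002346072931735327 [0.5249 0.0588 0.2898] [179.0399  57.7333 134.2195] 16.5667 0.020557156640660983 [  9.6021  -5.3753 -50.2883 121.5913  58.5957  69.9933 -21.8527]
[[[-3.0,-4.0,-1.0],[0.02,0.1,0.04],1.0],[[-3.0,-5.0,-1.0],[0.03,0.1,0.04],1.0],[[-4.0,-4.0,-1.0],[0.02,0.1,0.04],1.0],[[-3.0,-4.0,-2.0],[0.02,0.1,0.04],1.0],[[-3.0,-4.0,-1.0],[0.02,0.09,0.04],1.0],[[-4.0,-4.0,-2.0],[0.03,0.1,0.04],1.0],[[-3.0,-4.0,-2.0],[0.02,0.1,0.04],1.0],[[-3.0,-4.0,-3.0],[0.02,0.1,0.04],1.0],[[-3.0,-4.0,-2.0],[0.03,0.1,0.04],1.0],[[-3.0,-3.5,-3.1],[0.02,0.098,0.035],1.0]]
```

View pics/c6.png

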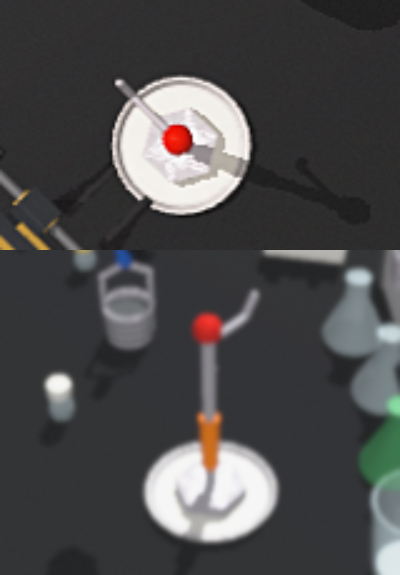

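The stand is upright and flat in the middle of the dish: in this crop its ball is at (177,139) and the foot is centred in the ring, with the hook going up-left to (118,82). Next is the press test.

Emit:
drive_tool --moves '[[[-3,-4,-3],[0.02,0.1,0.04],1],[[-3,-5,-3],[0.03,0.1,0.04],1],[[-4,-4,-3],[0.02,0.1,0.04],1],[[-3,-4,-2],[0.02,0.1,0.04],1],[[-3,-4,-1],[0.02,0.09,0.04],1],[[-4,-4,-2],[0.03,0.1,0.04],1],[[-3,-4,-2],[0.02,0.1,0.04],1],[[-3,-4,-3],[0.02,0.1,0.04],1],[[-3,-4,-2],[0.03,0.1,0.04],1],[[-3,-4,-3],[0.02,0.1,0.035],1],[[0,0,0],[0,0,0],1],[[0,0,0],[0,0,0],1]]'

```text
time_s: 17.57
tool_pos: [0.4963, 0.0217, 0.3194]
tool_rot: [-179.6, -0.2, 109.9]
force: [-0.1, 0.5, -0.1]
grip_width: 0.0005
grasp_force: 0.0
```

Run:
```python
from ball import *
o=env.get_obs();print(o['tool_pos'],o['tool_rot'],o['time_s'],o['grip_width'],o['qpos'],o['force'])
s=plan([.5785,.009,.285],frame(-UP,az(110)),1.0)
s=plan([.5785,.009,.258],frame(-UP,az(110)),1.0,start=s)
```

```text
[0.4963 0.0217 0.3194] [-179.5791   -0.1662  109.8966] 17.5667 0.0005038719259662433 [ 20.3939  -0.6625 -25.5106  96.3257  -0.3401  84.7217  14.8158] [-0.1288  0.4799 -0.0725]
[[[-10.0,18.0,8.0],[0.0,0.0,0.0],1.0],[[-10.0,19.0,9.0],[0.0,0.0,0.0],1.0],[[-10.0,18.0,8.0],[-0.01,0.0,0.0],1.0],[[-10.0,18.2,9.0],[0.003,-0.003,-0.002],1.0]]
[[[0.0,0.0,27.0],[0.0,0.0,0.0],1.0]]
```

Emit:
drive_tool --moves '[[[-10,18,8],[0,0,0],1],[[-10,19,9],[0,0,0],1],[[-10,18,8],[0,0,0],1],[[-10,18,9],[-0.007,-0.003,0],1],[[0,0,12],[0,0,0],1],[[0,0,10],[0,0,0],1],[[0,0,3],[0,0,0],1],[[0,0,0],[0,0,0],1],[[0,0,0],[0,0,0],1]]'

```text
time_s: 18.32
tool_pos: [0.578, 0.011, 0.2626]
tool_rot: [179.8, 0.1, 110.1]
force: [-0.0, -0.1, 0.5]
grip_width: 0.0008
grasp_force: 0.0
```

Run:
```python
from ball import *
o=env.get_obs();print(o['tool_pos'],o['tool_rot'],o['time_s'],o['force'])
```

```text
[0.578  0.011  0.2626] [179.8165   0.0728 110.0878] 18.3167 [-0.0109 -0.1344  0.4834]
```

Emit:
drive_tool --moves '[[[-1.5,0,4],[0,0,0],1],[[0,0,3],[0,0,0],1],[[0,0,1],[0,0,0],1],[[0,0,0],[0,0,0],1],[[0,0,0],[0,0,0],1]]'

```text
time_s: 18.73
tool_pos: [0.5793, 0.0086, 0.2543]
tool_rot: [179.8, 0.0, 110.0]
force: [0.1, 0.2, 0.2]
grip_width: 0.0004
grasp_force: 0.0
```

Emit:
drive_tool --moves '[[[0,0,1],[0,0,0],1],[[0,0,0],[0,0,0],1],[[0,0,0],[0,0,0],1]]'

```text
time_s: 18.98
tool_pos: [0.5793, 0.0087, 0.2533]
tool_rot: [179.8, 0.0, 110.0]
force: [0.4, 0.1, 0.8]
grip_width: 0.0006
grasp_force: 0.0
```

Emit:
drive_tool --moves '[[[0,0,1],[0,0,0],1],[[0,0,0],[0,0,0],1],[[0,0,0],[0,0,0],1]]'

```text
time_s: 19.23
tool_pos: [0.5792, 0.0087, 0.2522]
tool_rot: [179.8, 0.0, 110.0]
force: [0.7, -0.6, 0.3]
grip_width: 0.0008
grasp_force: 0.0
```

Emit:
drive_tool --moves '[[[0,0,0.7],[0,0,0],1],[[0,0,0],[0,0,0],1],[[0,0,0],[0,0,0],1]]'

```text
time_s: 19.48
tool_pos: [0.5793, 0.0087, 0.2515]
tool_rot: [179.8, 0.0, 110.0]
force: [-0.2, 0.4, 0.9]
grip_width: 0.0004
grasp_force: 0.0
```

Emit:
drive_tool --moves '[[[0,0,0.6],[0,0,0],1],[[0,0,0],[0,0,0],1],[[0,0,0],[0,0,0],1]]'

```text
time_s: 19.73
tool_pos: [0.5794, 0.0086, 0.2513]
tool_rot: [179.8, 0.0, 110.0]
force: [-0.5, -0.1, 2.5]
grip_width: 0.0002
grasp_force: 1.1
```

Emit:
drive_tool --moves '[[[0,0,0.3],[0,0,0],1],[[0,0,0],[0,0,0],1],[[0,0,0],[0,0,0],1]]'

```text
time_s: 19.98
tool_pos: [0.5795, 0.0086, 0.2512]
tool_rot: [179.8, 0.1, 110.0]
force: [-1.0, -0.1, 3.6]
grip_width: 0.0004
grasp_force: 2.3
```

Emit:
drive_tool --moves '[[[0,0,0.3],[0,0,0],1],[[0,0,0],[0,0,0],1],[[0,0,0],[0,0,0],1],[[0,0,0],[0,0,0],1],[[0,0,0],[0,0,0],1],[[0,0,0],[0,0,0],1],[[0,0,0],[0,0,0],1],[[0,0,0],[0,0,0],1],[[0,0,0],[0,0,0],1],[[0,0,0],[0,0,0],1],[[0,0,0],[0,0,0],1],[[0,0,0],[0,0,0],1]]'

```text
time_s: 20.98
tool_pos: [0.5796, 0.0087, 0.2511]
tool_rot: [179.8, 0.1, 110.0]
force: [-1.3, -0.1, 5.1]
grip_width: 0.0006
grasp_force: 2.9
```

Emit:
drive_tool --moves '[[[0,0,-1],[0,0,0],1],[[0,0,-5],[0,0,0],1],[[0,0,-20],[0,0,0],1],[[0,0,-30],[0,0,0],1],[[0,0,-10],[0,0,0],0.5],[[10,0,0],[0,0,0],0],[[0,0,0],[0,0,0],0]]'

```text
time_s: 21.57
tool_pos: [0.5752, 0.0205, 0.3163]
tool_rot: [179.8, -0.0, 110.1]
force: [0.1, 1.3, -0.1]
grip_width: 0.0131
grasp_force: 0.0
```

Run:
```python
from ball import *
P,e=ball(7,{'top':(280,230,350,310),'side':(260,140,380,250)})
o=env.get_obs();print('ball',P,e,o['tool_pos'],o['tool_rot'],o['time_s'],o['qpos'])
s=plan([.48,.25,.29],frame(-UP,az(110)),0.0)
```

```text
Traceback (most recent call last):
  File "ball.py", line 6, in ball
    m=hsv(im,*RED); c,a,l=blob(m,boxes[k]);r[k]=c;print(k,c,a)
                          ~~~~^^^^^^^^^^^^
  File "m.py", line 5, in blob
    n,l,s,c=cv2.connectedComponentsWithStats(k.astype(np.uint8)); i=1+np.argmax(s[1:,4]); return c[i],s[i,4],l==i
                                                                      ~~~~~~~~~^^^^^^^^^
ValueError: attempt to get argmax of an empty sequence
```

Run:
```python
from ball import *
s=plan([.50,.26,.27],frame(-UP,az(110)),0.0)
```

```text
[[[28.0,1.0,5.0],[0.0,0.0,0.0],0.0],[[28.0,2.0,5.0],[0.0,0.0,0.0],0.0],[[28.0,1.0,5.0],[0.0,0.0,0.0],0.0],[[28.0,1.0,5.0],[0.0,0.0,0.0],0.0],[[28.0,2.0,5.0],[0.0,0.0,0.0],0.0],[[28.0,1.0,5.0],[0.0,0.0,0.0],0.0],[[28.0,2.0,5.0],[0.0,0.0,0.0],0.0],[[27.0,1.0,5.0],[0.0,0.0,0.0],0.0],[[28.4,1.3,5.4],[0.002,0.0,0.002],0.0]]
```

Emit:
drive_tool --moves '[[[28,1,5],[0,0,0],0],[[28,2,5],[0,0,0],0],[[28,1,5],[0,0,0],0],[[28,1,5],[0,0,0],0],[[28,2,5],[0,0,0],0],[[28,1,5],[0,0,0],0],[[28,2,5],[0,0,0],0],[[27,1,5],[0,0,0],0],[[28,1,5],[0,0,0],0],[[0,0,0],[0,0,0],0],[[0,0,0],[0,0,0],0]]'

```text
time_s: 22.53
tool_pos: [0.4992, 0.2596, 0.2692]
tool_rot: [-180.0, 0.0, 110.3]
force: [-0.6, -0.0, -0.2]
grip_width: 0.0847
grasp_force: 0.0
```

Run:
```python
from ball import *
c=cal('wrist');o=env.get_obs();im,d=env.read_camera('wrist');cv2.imwrite('pics/w3.png',im);np.savez('w3.npz',im=im,d=d,p=o['tool_pos'],T=c['T'])
print(o['tool_pos'],o['tool_rot'],o['qpos'],o['time_s'])
u,a,l=blob(hsv(im,*BLUE),(0,0,640,480));print('knob',u,a,plane(c,*u,.12))
P,e=ball(8,{'top':(280,230,350,310),'side':(260,140,380,250)});print('ball',P,e)
```

```text
[0.4992 0.2596 0.2692] [-179.9919    0.0157  110.2774] [  2.3541   9.7751 -36.4408  92.6652   5.9003  79.5102 -14.4889] 22.5333
knob [416.9193  59.9327] 223 [0.522  0.4201 0.12  ]
top [310.7727 255.3455] 110
side [312.3762 200.8119] 101
ball [0.5785 0.0095 0.2181] 0.0003356988769991593
```

View pics/w3.png

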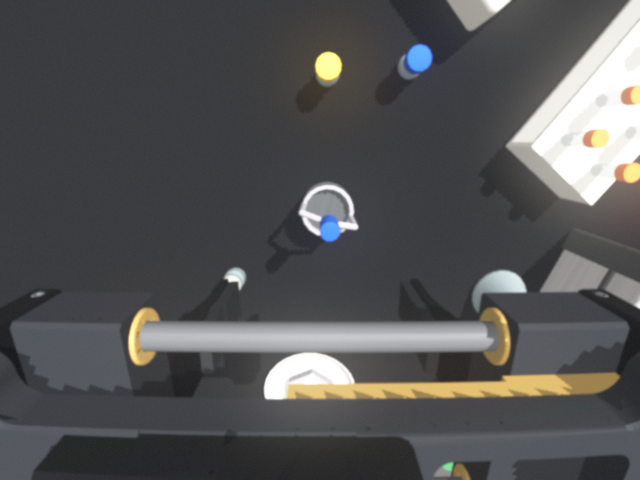

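The wrist view shows the knob at (330,229), the bail corners at (302,211) and (356,226), and the basket rim centred at about (327,208). The stand's ball did not move under the press.

Run:
```python
from ball import *
z=np.load('w3.npz');im=z['im'];c=cal('wrist');c['T']=z['T']
u,a,l=blob(hsv(im,*BLUE),(310,205,350,250));ct=cal('top')
print(u,a,'knob plane',plane(c,*u,.125),'tri w/ top0',tri(c,u,ct,(193.06,290.58)))
A=plane(c,302.,211.,.088);B=plane(c,356.,226.,.088);v=B-A;a=np.degrees(np.arctan2(v[1],v[0]));print(A,B,(A+B)/2,np.linalg.norm(v),'bail az',a)
# stand hook direction
t=cv2.imread('pics/top8.png');ball=plane(ct,310.77,255.35,.216)
m=t[225:250,270:310].max(2);print(m.tolist()[5:12])
tip=plane(ct,287.2,232.8,.214);w=tip-ball;print('hook',w,np.degrees(np.arctan2(w[1],w[0])),np.linalg.norm(w))
```

```text
[328.419  226.4637] 179 knob plane [0.5037 0.2702 0.125 ] tri w/ top0 (array([0.5051, 0.2698, 0.1214]), np.float64(0.0020999834097351028))
[0.4781 0.2677 0.088 ] [0.5332 0.272  0.088 ] [0.5056 0.2699 0.088 ] 0.055275954332214564 bail az 4.495095080882985
[[47, 46, 49, 46, 49, 48, 50, 48, 47, 50, 49, 47, 45, 48, 49, 46, 44, 41, 40, 43, 46, 46, 51, 48, 49, 48, 51, 48, 46, 49, 46, 44, 43, 40, 37, 48, 52, 61, 65, 78], [49, 49, 49, 50, 48, 47, 47, 49, 48, 51, 46, 47, 49, 50, 45, 41, 56, 81, 71, 47, 44, 48, 48, 48, 50, 51, 47, 48, 46, 46, 44, 35, 47, 50, 74, 146, 161, 202, 214, 253], [48, 49, 47, 49, 47, 49, 50, 47, 47, 49, 49, 47, 50, 50, 46, 34, 171, 235, 206, 112, 43, 40, 47, 49, 48, 48, 50, 46, 43, 32, 48, 74, 146, 164, 248, 255, 237, 217, 194, 170], [51, 49, 49, 47, 48, 48, 51, 48, 48, 49, 47, 49, 49, 49, 45, 31, 216, 253, 199, 135, 82, 45, 42, 47, 47, 47, 44, 37, 49, 78, 145, 253, 255, 236, 188, 142, 139, 149, 154, 160], [47, 46, 46, 49, 50, 49, 51, 49, 50, 49, 48, 47, 46, 49, 47, 36, 87, 146, 137, 120, 122, 84, 48, 45, 43, 43, 34, 42, 145, 255, 251, 199, 148, 134, 146, 143, 163, 188, 209, 224], [47, 48, 47, 48, 48, 49, 46, 48, 48, 47, 48, 48, 49, 47, 47, 45, 35, 67, 103, 131, 128, 120, 84, 42, 35, 49, 80, 146, 233, 216, 146, 131, 130, 147, 199, 238, 248, 250, 246, 245], [49, 48, 49, 44, 49, 50, 47, 48, 48, 50, 48, 50, 48, 48, 47, 49, 44, 40, 71, 126, 138, 128, 121, 78, 37, 148, 255, 250, 169, 131, 130, 157, 225, 245, 245, 243, 245, 245, 244, 244]]
hook [ 0.0465  0.0476 -0.002 ] 45.6570167973665 0.06655666072305574
```

Run:
```python
from ball import *
Rd=frame(-UP,az(94.5))
s=plan([.5053,.2699,.19],Rd,0.0)
s=plan([.5053,.2699,.123],Rd,0.0,start=s,vmax=15)
```

```text
[[[4.0,3.0,27.0],[0.0,0.0,0.09],0.0],[[4.0,2.0,27.0],[0.0,0.0,0.09],0.0],[[4.0,1.9,26.3],[0.002,0.001,0.089],0.0]]
[[[0.0,0.0,13.0],[0.0,0.0,0.0],0.0],[[0.0,0.0,14.0],[0.0,0.0,0.0],0.0],[[0.0,0.0,13.0],[0.0,0.0,0.0],0.0],[[0.0,0.0,14.0],[0.0,0.0,0.0],0.0],[[0.0,0.0,13.0],[0.0,0.0,0.0],0.0]]
```

Emit:
drive_tool --moves '[[[4,3,27],[0,0,0.09],0],[[4,2,27],[0,0,0.09],0],[[4,2,26],[0,0,0.09],0],[[0,0,0],[0,0,0],0],[[0,0,0],[0,0,0],0],[[0,0,0],[0,0,0],0]]'

```text
time_s: 23.18
tool_pos: [0.5061, 0.2709, 0.1926]
tool_rot: [179.7, -0.0, 94.6]
force: [-0.3, -0.5, 1.2]
grip_width: 0.0873
grasp_force: 0.0
```

Run:
```python
from ball import *
c=cal('wrist');o=env.get_obs();im,d=env.read_camera('wrist');cv2.imwrite('pics/w4.png',im)
print(o['tool_pos'],o['tool_rot'],o['time_s'])
for z in (.123,.133): print('expected knob px',proj(c,[.5053,.2699,z]))
m=hsv(im,(100,120,40),(130,255,255)); 
try: u,a,l=blob(m,(220,200,430,460));print('knob',u,a,plane(c,*u,.13),np.nonzero(l)[1].min(),np.nonzero(l)[1].max())
except Exception as e: print(e)
s=plan([.5053,.2699,.123],frame(-UP,az(94.5)),0.0,vmax=15)
```

```text
[0.5061 0.2709 0.1926] [179.7296  -0.0335  94.5788] 23.1833
expected knob px (np.float64(317.38073139410005), np.float64(266.4949361834673))
expected knob px (np.float64(317.37261871736666), np.float64(271.95587475574587))
knob [316.7608 268.754 ] 882 [0.5048 0.2709 0.13  ] 302 331
[[[0.0,0.0,14.0],[0.0,0.0,0.0],0.0],[[-1.0,-1.0,14.0],[0.0,0.0,0.0],0.0],[[0.0,0.0,14.0],[0.0,0.0,0.0],0.0],[[0.0,0.0,14.0],[0.0,0.0,0.0],0.0],[[-0.4,-0.6,14.2],[0.006,-0.001,0.001],0.0]]
```

Prediction and image agree to within 1 mm, so I'll descend and grip.

Emit:
drive_tool --moves '[[[0,0,14],[0,0,0],0],[[0,-1,14],[0,0,0],0],[[0,0,14],[0,0,0],0],[[0,0,14],[0,0,0],0],[[0,0,13],[0,0,0],0.3],[[0,0,0],[0,0,0],0.6],[[0,0,0],[0,0,0],1],[[0,0,0],[0,0,0],1],[[0,0,0],[0,0,0],1],[[0,0,0],[0,0,0],1],[[0,0,0],[0,0,0],1],[[0,0,0],[0,0,0],1]]' --newtons 20

```text
time_s: 24.23
tool_pos: [0.5046, 0.2716, 0.1227]
tool_rot: [179.8, -0.0, 94.5]
force: [-1.2, -0.6, -0.3]
grip_width: 0.0421
grasp_force: 0.0
```

Emit:
drive_tool --moves '[[[0,0,0],[0,0,0],1],[[0,0,0],[0,0,0],1],[[0,0,0],[0,0,0],1],[[0,0,0],[0,0,0],1],[[0,0,0],[0,0,0],1]]'

```text
time_s: 24.65
tool_pos: [0.5044, 0.2715, 0.1223]
tool_rot: [179.8, -0.0, 94.5]
force: [-0.5, -1.1, -0.2]
grip_width: 0.0172
grasp_force: 20.0
```

Run:
```python
from ball import *
p,Rc=pose();s=plan(p+[0,0,.145],Rc,1.0,vmax=28)
h=az(45.5);st=np.array([.5785,.0095,0])
s=plan(st+.105*h+[0,0,.267],frame(-UP,h),1.0,start=s,vmax=25); print(st+.105*h)
```

```text
[[[0.0,0.0,-24.0],[0.0,0.0,0.0],1.0],[[0.0,0.0,-24.0],[0.0,0.0,0.0],1.0],[[0.0,0.0,-24.0],[0.0,0.0,0.0],1.0],[[0.0,0.0,-25.0],[0.0,0.0,0.0],1.0],[[0.0,0.0,-24.0],[0.0,0.0,0.0],1.0],[[0.0,0.5,-24.0],[0.0,0.0,0.0],1.0]]
[[[-20.0,13.0,0.0],[0.0,0.0,0.09],1.0],[[-18.0,15.0,0.0],[0.0,0.0,0.08],1.0],[[-18.0,17.0,0.0],[0.0,0.0,0.09],1.0],[[-15.0,17.0,0.0],[0.0,0.0,0.08],1.0],[[-15.0,20.0,0.0],[0.0,0.0,0.09],1.0],[[-12.0,20.0,0.0],[0.0,0.0,0.08],1.0],[[-11.0,21.0,0.0],[0.0,0.0,0.09],1.0],[[-9.0,22.0,1.0],[0.0,0.0,0.08],1.0],[[-7.0,23.0,0.0],[0.0,0.0,0.09],1.0],[[-4.9,23.2,-0.4],[0.002,-0.003,0.086],1.0]]
[0.6521 0.0844 0.    ]
```

Emit:
drive_tool --moves '[[[0,0,-12],[0,0,0],1],[[0,0,-24],[0,0,0],1],[[0,0,-24],[0,0,0],1],[[0,0,-25],[0,0,0],1],[[0,0,-24],[0,0,0],1],[[0,0,-24],[0,0,0],1],[[0,0,-12],[0,0,0],1],[[0,0,0],[0,0,0],1]]'

```text
time_s: 25.32
tool_pos: [0.5051, 0.2724, 0.2709]
tool_rot: [179.5, -0.1, 94.5]
force: [0.2, 0.8, 0.3]
grip_width: 0.0174
grasp_force: 20.0
```

Emit:
drive_tool --moves '[[[-20,13,0],[0,0,0.09],1],[[-18,15,0],[0,0,0.08],1],[[-18,17,0],[0,0,0.09],1],[[-15,17,0],[0,0,0.08],1],[[-15,20,0],[0,0,0.09],1],[[-12,20,0],[0,0,0.08],1],[[-11,21,0],[0,0,0.09],1],[[-9,22,1],[0,0,0.08],1],[[-7,23,0],[0,0,0.09],1],[[-5,23,0],[0,0,0.086],1],[[0,0,0],[0,0,0],1],[[0,0,0],[0,0,0],1]]'

```text
time_s: 26.32
tool_pos: [0.6512, 0.0823, 0.2641]
tool_rot: [-180.0, 0.0, 45.3]
force: [0.4, 0.9, -1.4]
grip_width: 0.0171
grasp_force: 20.0
```

Run:
```python
from ball import *
o=env.get_obs();print(o['tool_pos'],o['tool_rot'],o['time_s'],o['force'],o['grip_width'],o['qpos'])
c=cal('wrist');im,d=env.read_camera('wrist');cv2.imwrite('pics/w5.png',im)
s1,_=env.read_camera('side');cv2.imwrite('pics/s5.png',s1);cv2.imwrite('pics/w5s.png',np.hstack([im[150:430,150:500],cv2.resize(s1[110:300,230:450],(350,280))]))
print('tip',proj(c,np.array([.5785,.0095,0])+.066*az(45.5)+[0,0,.2175]),'ball',proj(c,[.5785,.0095,.229]))
```

```text
[0.6512 0.0823 0.2641] [-179.9913    0.0258   45.3354] 26.3167 [ 0.3725  0.9107 -1.4443] 0.01705385388153749 [  7.0628  20.1363 -21.803   79.8519   7.4355  81.4456 -59.3025]
tip (np.float64(317.59854512498265), np.float64(331.9849615161019)) ball (np.float64(317.9604762356126), np.float64(427.4549885539359))
```

View pics/w5s.png

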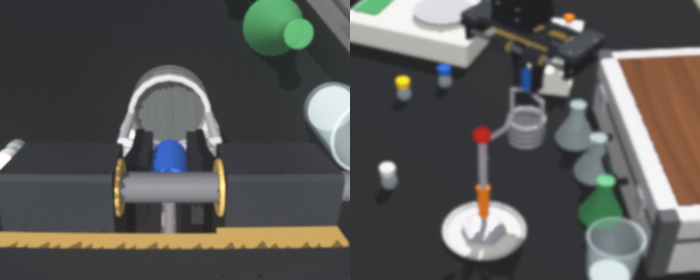

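The basket is held level beyond the hook tip, with its bail square to the hook. In the right half of the crop, the ball is at (482,135) and the bail is just outside the tip. Next I'll slide it in.

Emit:
drive_tool --moves '[[[-5,0,4],[0,0,0],1],[[-10,0,4],[0,0,0],1],[[-10,0,0],[0,0,0],1],[[-10,0,0],[0,0,0],1],[[-10,0,0],[0,0,0],1],[[-7,0,0],[0,0,0],1],[[-3,0,0],[0,0,0],1],[[0,0,0],[0,0,0],1],[[0,0,0],[0,0,0],1]]'

```text
time_s: 27.17
tool_pos: [0.6129, 0.0452, 0.2588]
tool_rot: [179.9, -0.2, 45.5]
force: [0.6, 0.4, -1.0]
grip_width: 0.017
grasp_force: 20.0
```

Run:
```python
from ball import *
o=env.get_obs();print(o['tool_pos'],o['tool_rot'],o['time_s'],o['force'],o['grip_width'])
t=np.array([.5785,.0095,0])+.048*az(45.5);p,Rc=pose();print('err tool',Rc.inv().apply(t+[0,0,.2275]-p)*1e3)
s1,d=env.read_camera('side');cv2.imwrite('pics/s6.png',cv2.resize(s1[110:300,230:430],(800,600),interpolation=cv2.INTER_CUBIC)[:, :]);
P,e=None,None
c=cal('side');u,a,l=blob(hsv(s1,*RED),(280,150,350,250));print('ball side',u,a)
```

```text
[0.6129 0.0452 0.2588] [179.8647  -0.1963  45.4734] 27.1667 [ 0.5959  0.4496 -1.0112] 0.017048650882704217
err tool [-1.7184  0.4447 31.3351]
ball side [312.0449 201.1236] 89
```

View pics/s6.png

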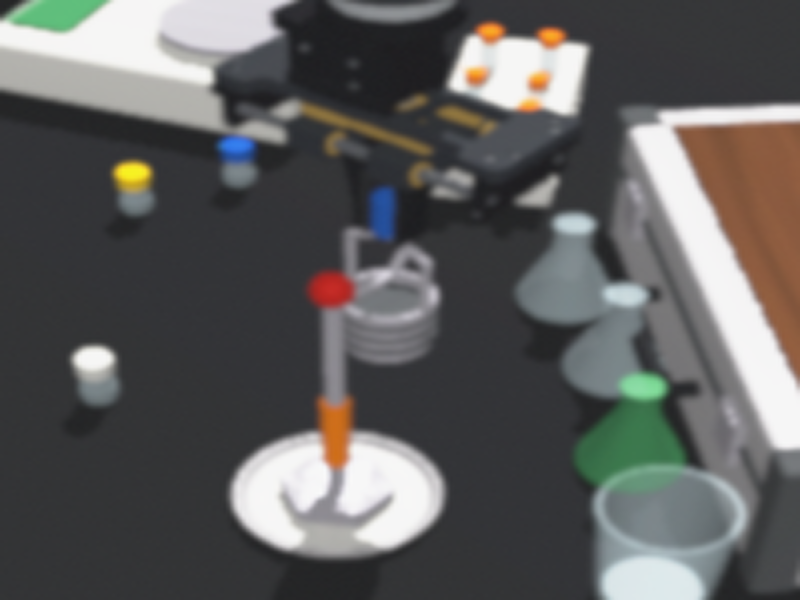

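The hook arm and its tip at (410,250) pass under the bail, and the stand hasn't moved. Now I'll lower onto the saddle.

Emit:
drive_tool --moves '[[[-1,0,6],[0,0,0],1],[[-0.5,0,7],[0,0,0],1],[[0,0,7],[0,0,0],1],[[0,0,5],[0,0,0],1],[[0,0,3],[0,0,0],1],[[0,0,0],[0,0,0],1],[[0,0,0],[0,0,0],1]]'

```text
time_s: 27.8
tool_pos: [0.6118, 0.0442, 0.2302]
tool_rot: [179.9, -0.1, 45.5]
force: [0.4, -0.6, -0.7]
grip_width: 0.0173
grasp_force: 20.0
```

Emit:
drive_tool --moves '[[[0,0,1],[0,0,0],1],[[0,0,0],[0,0,0],1],[[0,0,0],[0,0,0],1]]'

```text
time_s: 28.05
tool_pos: [0.612, 0.0442, 0.2298]
tool_rot: [179.9, -0.2, 45.5]
force: [-0.4, 0.6, -1.8]
grip_width: 0.0172
grasp_force: 20.0
```

Emit:
drive_tool --moves '[[[0,0,0.7],[0,0,0],1],[[0,0,0],[0,0,0],1],[[0,0,0],[0,0,0],1]]'

```text
time_s: 28.3
tool_pos: [0.6118, 0.0441, 0.2288]
tool_rot: [179.9, -0.2, 45.5]
force: [0.4, -0.8, -0.5]
grip_width: 0.0171
grasp_force: 20.0
```

Emit:
drive_tool --moves '[[[0,0,1],[0,0,0],1],[[0,0,0],[0,0,0],1],[[0,0,0],[0,0,0],1]]'

```text
time_s: 28.55
tool_pos: [0.6118, 0.044, 0.2278]
tool_rot: [179.9, -0.1, 45.5]
force: [-0.7, -0.8, 1.0]
grip_width: 0.0174
grasp_force: 20.0
```

Emit:
drive_tool --moves '[[[0,0,0.6],[0,0,0],1],[[0,0,0],[0,0,0],1],[[0,0,0],[0,0,0],1]]'

```text
time_s: 28.8
tool_pos: [0.612, 0.0441, 0.2275]
tool_rot: [179.9, -0.2, 45.5]
force: [-0.4, -0.1, 0.5]
grip_width: 0.0175
grasp_force: 20.0
```

Emit:
drive_tool --moves '[[[0,0,0.4],[0,0,0],1],[[0,0,0],[0,0,0],1],[[0,0,0],[0,0,0],1]]'

```text
time_s: 29.05
tool_pos: [0.6121, 0.0443, 0.2273]
tool_rot: [179.9, -0.2, 45.5]
force: [0.4, 0.8, 2.8]
grip_width: 0.0172
grasp_force: 20.0
```

Emit:
drive_tool --moves '[[[0,0,-0.4],[0,0,0],1],[[0,0,0],[0,0,0],1],[[0,0,0],[0,0,0],1],[[0,0,0],[0,0,0],1]]' --newtons 3

```text
time_s: 29.38
tool_pos: [0.6119, 0.0441, 0.2272]
tool_rot: [179.9, -0.2, 45.5]
force: [-0.1, -0.7, 1.8]
grip_width: 0.0181
grasp_force: 3.0
```

Emit:
drive_tool --moves '[[[0,0,0],[0,0,0],0.77],[[0,0,0],[0,0,0],0.72],[[0,0,0],[0,0,0],0.67],[[0,0,0],[0,0,0],0.6],[[0,0,0],[0,0,0],0.55],[[0,0,0],[0,0,0],0.5],[[0,0,0],[0,0,0],0.5],[[0,0,0],[0,0,0],0.5]]'

```text
time_s: 30.05
tool_pos: [0.6118, 0.0441, 0.2271]
tool_rot: [179.9, -0.1, 45.5]
force: [-0.3, 0.6, -0.8]
grip_width: 0.0427
grasp_force: 0.0
```

Emit:
drive_tool --moves '[[[0,0,-3],[0,0,0],0.5],[[0,0,-6],[0,0,0],0.5],[[0,0,-12],[0,0,0],0.5],[[0,0,-20],[0,0,0],0.5],[[0,0,-30],[0,0,0],0.5],[[0,0,-30],[0,0,0],0.5],[[0,0,0],[0,0,0],0.5]]'

```text
time_s: 30.63
tool_pos: [0.614, 0.0448, 0.3367]
tool_rot: [179.4, -0.7, 45.5]
force: [0.2, -0.3, 0.8]
grip_width: 0.0434
grasp_force: 0.0
```

Emit:
drive_tool --moves '[[[-30,0,0],[0,0,0],0.5],[[-40,0,0],[0,0,0],0.5],[[-40,0,0],[0,0,0],0.5],[[-40,0,0],[0,0,0],0.5],[[-20,0,0],[0,0,0],0.5],[[0,0,0],[0,0,0],0.5],[[0,0,0],[0,0,0],0.5],[[0,0,0],[0,0,0],0.5]]'

```text
time_s: 31.3
tool_pos: [0.493, -0.0761, 0.3287]
tool_rot: [179.8, -0.2, 45.6]
force: [0.1, 0.3, -0.7]
grip_width: 0.0433
grasp_force: 0.0
```

Run:
```python
from ball import *
S=[]
for k in range(2):
    s1,d=env.read_camera('side');t,_=env.read_camera('top');S.append((s1,t))
    for n,im,bx,bb in (('side',s1,(290,160,340,230),(310,140,350,190)),('top',t,(290,230,330,280),(270,210,310,250))):
        for col,b in ((RED,bx),(BLUE,bb)):
            try: u,a,l=blob(hsv(im,*col),b);print(k,n,u,a)
            except ValueError: print(k,n,'none')
print(env.get_obs()['time_s'],env.get_obs()['tool_pos'])
cv2.imwrite('pics/f.png',np.hstack([cv2.resize(s1[120:300,240:400],(533,600)),cv2.resize(t[200:300,250:350],(265,265)).repeat(1,0) if 0 else cv2.copyMakeBorder(cv2.resize(t[200:300,260:350],(260,289)),0,311,0,0,cv2.BORDER_CONSTANT)]))
```

```text
0 side [312.0842 200.8842] 95
0 side [325.3521 184.9296] 71
0 top [310.7431 255.2844] 109
0 top [294.0926 239.7407] 54
1 side [312.0842 200.8842] 95
1 side [325.3857 184.9857] 70
1 top [310.7545 255.3364] 110
1 top [294.1071 239.5893] 56
31.5 [ 0.493  -0.0758  0.3276]
```

View pics/f.png

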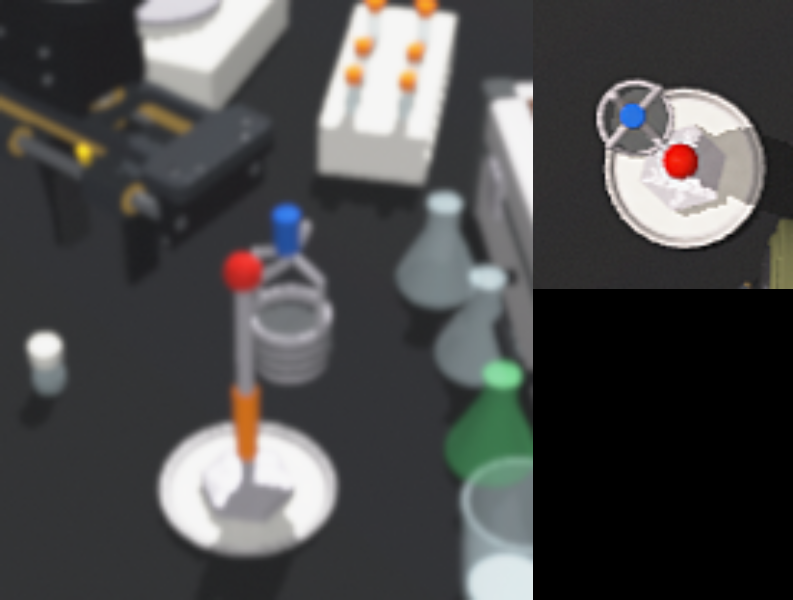

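The basket hangs on the hook with its knob at (632,116) in the top crop. The stand is upright in the dish, and nothing moved between frames. I'll let it settle for a second, check once more, and hand in.

Emit:
drive_tool --moves '[[[0,0,0],[0,0,0],0.5],[[0,0,0],[0,0,0],0.5],[[0,0,0],[0,0,0],0.5],[[0,0,0],[0,0,0],0.5],[[0,0,0],[0,0,0],0.5],[[0,0,0],[0,0,0],0.5],[[0,0,0],[0,0,0],0.5],[[0,0,0],[0,0,0],0.5],[[0,0,0],[0,0,0],0.5],[[0,0,0],[0,0,0],0.5],[[0,0,0],[0,0,0],0.5],[[0,0,0],[0,0,0],0.5]]'

```text
time_s: 32.5
tool_pos: [0.4923, -0.0772, 0.3277]
tool_rot: [179.9, -0.2, 45.5]
force: [0.1, 0.1, 0.2]
grip_width: 0.0435
grasp_force: 0.0
```

Run:
```python
from ball import *
s1,d=env.read_camera('side');r=blob(hsv(s1,*RED),(290,160,340,230))[0];b=blob(hsv(s1,*BLUE),(310,140,350,190))[0];print(r,b)
if abs(r-[312.08,200.88]).max()<.5 and abs(b-[325.38,184.97]).max()<.6: print(env.sign_off())
```

```text
[312.0842 200.8842] [325.3857 184.9857]
the job is handed in; nothing more can be done
None
```

The stand is upright in the middle of the dish, it held steady under a press of about 5 N for one second, and the basket hangs still on its hook; the glassware was left alone and the job was handed in at about 32.5 s.

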